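Load the engraving fixtures for a trophy set

ROBOT

A 6-joint arm with a two-finger parallel gripper is mounted at the origin on the work surface. World frame = base frame: x ahead of the robot, y to its left, z up, the work surface at z = 0. Lengths are in m, angles in rad, forces in N, time in s.
With the tool pointing down it reaches from about 0.3 to 0.875 m from the base axis. Payload 6.4 kg.
Tool frame: the origin (TCP) lies on the centre line of the jaws, within the pads' length; the fingertips stand 8 mm ahead of it and the grasp point (between the pads) lies 11 mm behind it; z points along the fingers, y is the line along which they close (so a half turn about z gives the same grasp; the last joint's range is limited). The gripper opens to 85 mm and grips with 20 to 120 N. Pads are 22 mm wide; open, the fingers measure 114 mm over their backs; the gripper's body (76 mm by 85 mm) begins 54 mm behind the grasp point. The pads swing forward as they close: fully open they stand 13 mm farther back than shut.
Start: joints at [1.062, 0.181, 1.607, -0, 1.354, -0.206], TCP at [0.171, 0.549, 0.239] pointing down, gripper open.
Joint ranges: [-2.99, 2.99], [-0.89, 2.07], [0.3, 2.58], [-1.14, 4.28], [0, 2.63], [-3.12, 3.12]. Speed limits (rad/s): [2.57, 2.57, 3.01, 3.14, 3.14, 3.14].

INTERFACE

Orientations are given as a unit quaternion [w, x, y, z].
In Python, from bench import ctrl gives the robot as it stands.
- The arm moves only by the shell command python3 -m handwheel 'ROWS' [OPENING]. ROWS is JSON, a list that holds one entry, the list of rows, each a list of 4 numbers: the shift along the tool's x, y, z each as a share of 20 cm, from -1 to 1, then the turn about the tool's z as a share of 1.5 rad, from -1 to 1. In form: [[[x, y, z, twist], ...]]. A call has 1 to 10 rows; each row is the pose to reach, as a shift and turn from the pose commanded when the call began, along the tool's axes at that moment; what a row does not reach only later rows make up. A row lasts 1/8 s, in which the tool goes at most 62.5 mm and 10.7 degrees, less where a joint would pass 70% of its speed; a pose out of reach is approached as far as the arm can. A call with a number of a shift or a turn outside -1 to 1 is refused whole. A call with a gripper value outside its range is refused whole. OPENING is the finger opening in mm, from 0 to 85.4, set as the call begins (- or left out, the last holds). The fingers move at their own pace and stop on an object; the grip force is fixed at half the most. Time passes only in rows, so rows that repeat a pose let the fingers close. It gives the time, the measured TCP pose, the force, the opening and the grip force at its end, in the units of the state.
- ctrl.get_obs(): the state, without advancing time (a new reading comes with each control period).
- ctrl.camera(name): name is "scene" or "top" or "wrist"; returns a dict with "color" (400x640x3 uint8, red, green, blue), "range_z" (400x640 float32, m along the optical axis (not along the pixel's ray), 0 where there is no reading), "K" (3x3 intrinsics, pixels), "pose" (4x4, takes a point from camera to world coordinates); the wrist camera has in their place "T_tool_cam" (4x4, takes a point from camera to tool coordinates, whose origin is the TCP and whose axes are the flange's). Camera axes: x right, y down, z forward; pixel columns grow to the right and rows downward; lengths in m; the calibration is good to about 2 mm. The wrist camera is an equidistant fisheye: a pixel r from the principal point sees the ray r / f radians off the axis. A picture is of the moment at which its call begins: read the wrist's pose just before it.
- ctrl.hand_in(): hands the job in; it is judged then, once.
The state is a dict: "time_s": time; "q": joint angles; "dq": joint speeds; "joint_efforts": joint torques, N m; "eef_pos": TCP position; "eef_rot": TCP orientation; "wrist_force": force on the tool from outside, world axes, zero at the start; "torque": the same for the moment, N m; "opening": opening from 0.0 (shut) to 1.0 (fully open); "grasp_force": force on a finger pad.
Only numpy, scipy, OpenCV 4.12 (cv2) and the standard library are available. Lean on these libraries where they do the work, as an engineer would, in place of code of your own. Each camera call takes 0.05 s, during which the arm holds its last target. There are 200 camera calls.

TASK

Load the engraver's fixtures for a trophy order. Slide the tailstock all the way back, lay the square wooden blank in the saddles, and slide the tailstock up so that the blank is held on both centres with its ends against the faces of the headstock and tailstock. Put every plaque from the rack into a pocket of the pocket plate, one to a pocket, brass face up and fully home, leaving the scraper, jar and cork block alone.

Things in the scene. Friction and masses are not known exactly. Their poses are not given: they have to be found in the camera images.
- nest: aluminium pocket plate 330 x 100 mm, fixed to the bench; four pockets in a row along its x. Origin: centre of its underside, z up
- pocket0 (a point): centre of a pocket's floor, 6 mm above the bench. Pocket 56 mm (plate x) by 76 mm (plate y): a plaque lies in it flat, either end first, with 3 mm play all round. Lip 8 mm high; the middle 50 mm of each long side is open for the fingers. Pockets 80 mm apart, axes as the plate's
- pocket1 (a point): centre of a pocket's floor, 6 mm above the bench. Pocket 56 mm (plate x) by 76 mm (plate y): a plaque lies in it flat, either end first, with 3 mm play all round. Lip 8 mm high; the middle 50 mm of each long side is open for the fingers. Pockets 80 mm apart, axes as the plate's
- pocket2 (a point): centre of a pocket's floor, 6 mm above the bench. Pocket 56 mm (plate x) by 76 mm (plate y): a plaque lies in it flat, either end first, with 3 mm play all round. Lip 8 mm high; the middle 50 mm of each long side is open for the fingers. Pockets 80 mm apart, axes as the plate's
- pocket3 (a point): centre of a pocket's floor, 6 mm above the bench. Pocket 56 mm (plate x) by 76 mm (plate y): a plaque lies in it flat, either end first, with 3 mm play all round. Lip 8 mm high; the middle 50 mm of each long side is open for the fingers. Pockets 80 mm apart, axes as the plate's
- rack: wooden rack 330 x 80 mm, fixed; slots in a row along its x at -120, -40, 40, 120 mm. Slot floor 12 mm above the bench; slot cheeks 12 mm high above that, 48 mm long (x), 23 mm apart (y); 7 mm high stops beyond the plaque's edges. Origin: centre of its underside, z up
- plaque1: trophy plaque, 3 or 4 present (else None): dark wood 50 x 70 x 20 mm, raised brass plate 40 x 46 x 3 mm on one large face, 0.11 kg. Origin: centre of the wood; x along the 50 mm width, y along the 70 mm length, z out of the brass face. Starts upright in a rack slot on a 50 mm edge (its y up), underside 12 mm above the bench, brass facing either way
- plaque2: trophy plaque, 3 or 4 present (else None): dark wood 50 x 70 x 20 mm, raised brass plate 40 x 46 x 3 mm on one large face, 0.11 kg. Origin: centre of the wood; x along the 50 mm width, y along the 70 mm length, z out of the brass face. Starts upright in a rack slot on a 50 mm edge (its y up), underside 12 mm above the bench, brass facing either way
- plaque3: trophy plaque, 3 or 4 present (else None): dark wood 50 x 70 x 20 mm, raised brass plate 40 x 46 x 3 mm on one large face, 0.11 kg. Origin: centre of the wood; x along the 50 mm width, y along the 70 mm length, z out of the brass face. Starts upright in a rack slot on a 50 mm edge (its y up), underside 12 mm above the bench, brass facing either way
- plaque4: trophy plaque, 3 or 4 present (else None): dark wood 50 x 70 x 20 mm, raised brass plate 40 x 46 x 3 mm on one large face, 0.11 kg. Origin: centre of the wood; x along the 50 mm width, y along the 70 mm length, z out of the brass face. Starts upright in a rack slot on a 50 mm edge (its y up), underside 12 mm above the bench, brass facing either way
- bed: fixed steel bed 310 x 70 x 15 mm. Origin: centre of underside; x from tailstock to grey headstock, z up. Centre line 50 mm above the bench. Headstock face at x = 105 mm, with a tapered centre 12 mm long, 11 to 6 mm thick. Saddles 12 mm thick at x = -30 and 65 mm, flared 32 mm notches, top 55 mm, seats 36 mm above the bench: a blank in them lies on the centre line
- tail (a joint): grey tailstock block on the bed, with a 12 mm centre like the headstock's, facing it. Value in m: 0 = fully back, grows towards the headstock, up to 0.06. Its face is at bed x = -100 mm + value: 0.055 holds the 150 mm blank between both faces. About 2.5 N friction, stays where left; starts at 0.042 to 0.058, too close for the blank to go in
- tail_grip (a point): on the tailstock's black upright grip, 16 mm (bed x) by 30 mm (bed y); its top is 104 mm and its foot (the tailstock's top) 70 mm above the bench. The point is in its middle, 92 mm above the bench
- blank: square pale wood spindle blank, 150 x 28 x 28 mm, 0.08 to 0.16 kg, lying on the bench; both ends have a 14 mm square centre hole 20 mm deep. Origin: its centre; x along its length
- scraper: bystander: scraper with a round handle, about 200 mm long, lying beyond the rack
- jar: bystander: jar, 64 mm across, 80 mm high
- corkblock: bystander: cork sanding block 90 x 70 x 45 mm

How it is judged:
By the outcome, as a careful person would: the job done as asked, in the order asked, and still so for the second after the job is handed in, with the robot touching nothing.
Of plaque1, plaque2, plaque3, plaque4 only 3 to 4 are there at a start; the rules pass over those that are not, and their reading is None.
At some moment in a run one of blank may be knocked a few centimetres aside while the robot is not near it.
It also fails if it takes over 210 s, if anything falls off the work surface, if the arm or the gripper's body presses on something with over 40 N, if the wrist force passes 120 N, or if a joint passes its speed limit or range.

## Working session

There is one attempt and no reset: what is moved stays moved. The work goes in short steps, Python scripts to look and compute and a shell command to move; the robot and the scene stay as the last step left them, time stands still between calls to the robot, and variables do not carry over. Pictures are saved under pics/ and viewed, at most 14 in all, crops included, and the job is handed in when it is done.

```bash
ls; mkdir -p pics; cat > h.py <<'E'
import numpy as np, cv2
from bench import ctrl
from scipy.spatial.transform import Rotation as R
def snap(n,f=None):
    c=ctrl.camera(n)
    if f: cv2.imwrite(f'pics/{f}.png',c['color'][:,:,::-1])
    return c
def world(c,zmin=None):
    "HxWx3 world points from range"
    h,w=c['range_z'].shape; v,u=np.mgrid[:h,:w]; K=c['K']; z=c['range_z']
    P=np.stack([(u-K[0,2])/K[0,0]*z,(v-K[1,2])/K[1,1]*z,z],-1)
    W=P@c['pose'][:3,:3].T+c['pose'][:3,3]; W[z==0]=np.nan
    return W
def ray(c,u,v,z):
    K=c['K'];d=c['pose'][:3,:3]@np.array([(u-K[0,2])/K[0,0],(v-K[1,2])/K[1,1],1]);o=c['pose'][:3,3]
    return o+d*(z-o[2])/d[2]
def go(x,y,z,yaw=None):
    "prints share of shift in tool axes; yaw = wanted world direction (deg) of the tool's y line"
    o=ctrl.get_obs();T=R.from_quat(np.roll(o['eef_rot'],-1)).as_matrix()
    s=T.T@(np.array([x,y,z])-o['eef_pos'])/.2
    t=0
    if yaw is not None:
        cur=np.degrees(np.arctan2(T[1,1],T[0,1])); d=(yaw-cur+90)%180-90; t=-np.radians(d)/1.5
    print('rows',s.round(3),'twist',round(t,3))
E
python3 - <<'E'
from h import *
print(ctrl.get_obs())
for n in('scene','top'):
    c=snap(n,n+'0'); np.savez(n+'0',**c); print(n,c['pose'].round(3),c['K'])
E
```

```text
pics
{'time_s': 0.0, 'q': array([ 1.06168202e+00,  1.81533739e-01,  1.60798924e+00, -1.19561411e-06,
        1.35377227e+00, -2.06297626e-01]), 'dq': array([ 2.65090523e-03,  1.15511182e-03,  9.32500082e-04, -1.84782999e-03,
       -5.15796692e-04,  6.84574585e-05]), 'joint_efforts': array([-3.62020357e-03, -4.44877338e+01, -3.51330543e+01, -6.57471464e-04,
        9.29211063e-03,  2.53259566e-05]), 'eef_pos': array([0.17119378, 0.54837873, 0.2383973 ]), 'eef_rot': array([-2.97513992e-04,  1.50830328e-01,  9.88559299e-01, -7.97614309e-04]), 'wrist_force': array([ 0.25180348, -0.06507862,  0.34701328]), 'torque': array([ 0.01419611, -0.00376046, -0.03350152]), 'grasp_force': 0.0, 'opening': 1.0013885124933006}
scene [[-0.781  0.421 -0.462  1.071]
 [ 0.625  0.528 -0.575  0.614]
 [ 0.002 -0.738 -0.675  0.785]
 [ 0.     0.     0.     1.   ]] [[438.88110318   0.         310.38597459]
 [  0.         438.88110318 199.69721725]
 [  0.           0.           1.        ]]
top [[ 0.027 -0.984  0.175  0.398]
 [-1.    -0.026  0.009 -0.011]
 [-0.004 -0.175 -0.985  1.071]
 [ 0.     0.     0.     1.   ]] [[361.00298293   0.         320.41608858]
 [  0.         361.00298293 195.02655591]
 [  0.           0.           1.        ]]
```

View pics/top0.png

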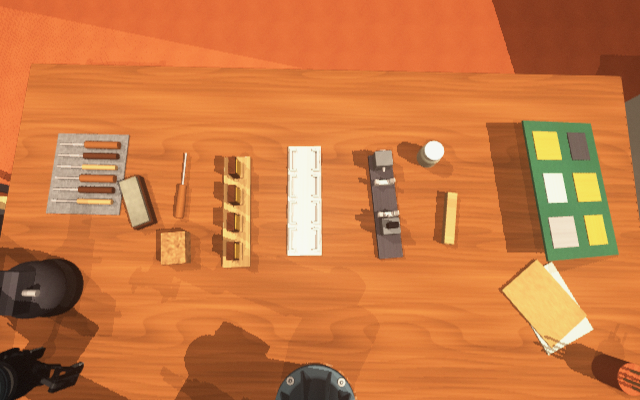

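View pics/scene0.png

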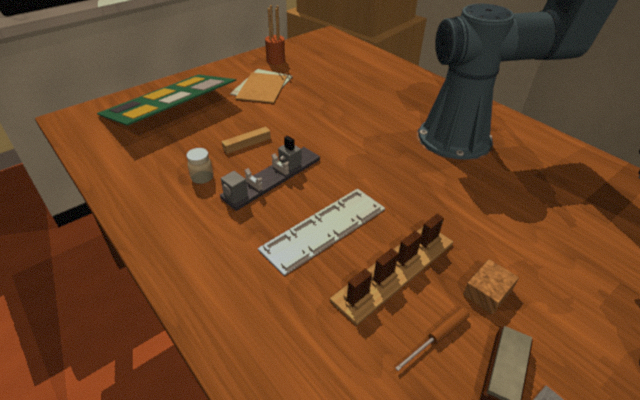

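The top view shows the rack (x px 222–250, four plaques), nest (288–322), bed (370–402, tailstock grip ~390,225), blank (450,218) and jar (431,152). Next: a zoom on the plaques and measurements.

```bash
cat > m.py <<'E'
from h import *
def rect(P):
    (c,s,a)=cv2.minAreaRect((P*1000).astype(np.float32)); 
    if s[0]<s[1]: a+=90; s=s[::-1]
    return np.round(c,1),np.round(s,1),round((a+90)%180-90,2)
def blob(c,m,box,zr):
    W=world(c); x0,x1,y0,y1=box; k=np.zeros(m.shape,bool);k[y0:y1,x0:x1]=1
    m=m&k&(W[...,2]>zr[0])&(W[...,2]<zr[1])
    n,l,st,_=cv2.connectedComponentsWithStats(m.astype(np.uint8)); i=1+np.argmax(st[1:,4])
    return W[l==i]
def show(c,name,m,box,zr):
    P=blob(c,m,box,zr); print(name,len(P),rect(P[:,:2]),'z',np.median(P[:,2]).round(4))
E
python3 - <<'E'
from m import *
t=dict(np.load('top0.npz'));s=dict(np.load('scene0.npz'))
H=cv2.cvtColor(t['color'],cv2.COLOR_RGB2HSV).astype(int);A=np.ones(H.shape[:2],bool)
show(t,'nest',H[...,1]<90,(275,335,135,270),(-.01,.03))
show(t,'rack base',A,(210,262,145,278),(.007,.03))
show(t,'bed',A,(355,412,140,268),(.008,.022))
show(t,'bed all',A,(355,412,140,268),(.008,.2))
show(t,'blank',A,(436,466,180,255),(.015,.05))
show(t,'headstock',A,(355,412,140,268),(.06,.068+.02))
show(t,'grip',A,(355,412,140,268),(.09,.12))
show(t,'jar',A,(410,450,130,175),(.03,.12))
W=world(t)
for i,(a,b) in enumerate([(155,182),(182,209),(209,238),(238,266)]): show(t,f'plaque{i}',A,(215,262,a,b),(.07,.1))
for z in(W[200,305],W[150,300],W[30,300]):print(z.round(3))
a=cv2.resize(t['color'][150:272,205:265],None,fx=4,fy=4,interpolation=3)
b=cv2.resize(s['color'][205:310,325:460],None,fx=3.5,fy=3.5,interpolation=3)
o=np.zeros((500,800,3),np.uint8);o[:a.shape[0],:a.shape[1]]=a;o[:b.shape[0],260:260+b.shape[1]]=b
cv2.imwrite('pics/c1.png',o[:,:,::-1])
E
```

```text
nest 3663 (array([574.9,  46.8]), array([334. , 100.9]), 1.78) z 0.0062
rack base 2072 (array([533. , 246.1]), array([329.8,  81.4]), 3.09) z 0.0121
bed 1631 (array([ 559.7, -192.7]), array([308.9,  70.8]), 6.05) z 0.0149
bed all 2580 (array([ 559.9, -193. ]), array([309.2,  71.2]), 6.15) z 0.0165
blank 570 (array([ 525.1, -380.5]), array([149.7,  30.6]), -6.08) z 0.0275
headstock 294 (array([ 688.7, -178.5]), array([50. , 49.7]), 6.47) z 0.0746
grip 71 (array([ 493.8, -199.3]), array([28.6, 15.9]), -80.51) z 0.1027
jar 460 (array([ 708.5, -319.3]), array([58.3, 57.4]), -89.44) z 0.0786
plaque0 150 (array([652.1, 251.4]), array([49. , 21.1]), 3.73) z 0.0812
plaque1 146 (array([571.6, 246.3]), array([48.7, 22.4]), -0.22) z 0.0812
plaque2 148 (array([493. , 243.3]), array([48. , 21.4]), 3.94) z 0.0814
plaque3 166 (array([412.9, 239.5]), array([48.6, 23.2]), 2.47) z 0.0813
[0.57  0.044 0.012]
[0.725 0.065 0.006]
[ 1.654  0.144 -0.752]
```

View pics/c1.png

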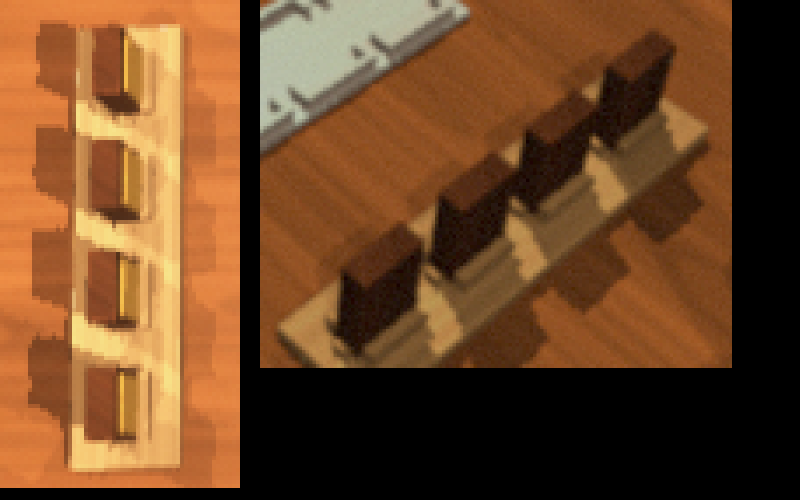

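All four plaques show brass (yellow) only on the −y (right) side in the top crop; the scene view sees their dark backs. I start with the tailstock.

```bash
M="python3 -m handwheel"
for i in 1 2 3; do :; done
python3 -m handwheel '[[[-0.664,-0.772,0,0],[-0.664,-0.772,0,0],[-0.664,-0.772,0,0],[-0.664,-0.772,0,0]]]' 55
python3 -m handwheel '[[[-0.664,-0.772,0,0],[-0.664,-0.772,0,0],[-0.664,-0.772,0,0],[-0.664,-0.772,0,0]]]'
python3 -m handwheel '[[[-0.664,-0.772,0,0],[-0.664,-0.772,0,0],[-0.664,-0.772,0,0],[-0.664,-0.772,0,0]]]'
python3 -m handwheel '[[[-0.664,-0.772,0,0.775],[-0.664,-0.772,0,0.775],[-0.664,-0.772,0,0.775],[-0.664,-0.772,0,0.775],[-0.664,-0.772,0,0.775],[-0.664,-0.772,0,0.775],[-0.664,-0.772,0,0.775],[-0.664,-0.772,0,0.775]]]'
python3 - <<'E'
from h import *
go(.4938,-.1993,.081,6.1);print(ctrl.get_obs()['q'].round(3))
E
```

```text
time_s: 0.6
eef_pos: [0.2528, 0.3594, 0.2389]
eef_rot: [-0.0, 0.152, 0.988, -0.0]
wrist_force: [0.2, -0.2, 0.7]
opening: 0.644
grasp_force: 0.0
time_s: 1.1
eef_pos: [0.3342, 0.1726, 0.2395]
eef_rot: [0.0, 0.153, 0.988, 0.0]
wrist_force: [0.4, 1.1, 0.3]
opening: 0.647
grasp_force: 0.0
time_s: 1.6
eef_pos: [0.4148, -0.0147, 0.2394]
eef_rot: [0.0, 0.153, 0.988, -0.0]
wrist_force: [-0.2, 0.8, -0.1]
opening: 0.645
grasp_force: 0.0
time_s: 2.6
eef_pos: [0.4946, -0.1982, 0.2392]
eef_rot: [-0.0, 0.667, 0.745, 0.0]
wrist_force: [0.4, -0.3, -0.0]
opening: 0.644
grasp_force: 0.0
rows [-0.006 -0.004  0.791] twist 0.002
[-0.604  0.087  1.713  0.     1.342 -0.714]
```

```bash
python3 -m handwheel '[[[0,0,0.4,0],[0,0,0.7,0],[0,0,0.79,0],[0,0,0.79,0]]]'
python3 -m handwheel '[[[0,0,0,0],[0,0,0,0],[0,0,0,0],[0,0,0,0]]]' 5
python3 -m handwheel '[[[0,-0.07,0,0],[0,-0.14,0,0],[0,-0.2,0,0],[0,-0.2,0,0]]]'
python3 -m handwheel '[[[0,-0.02,0,0],[0,-0.04,0,0],[0,-0.06,0,0],[0,-0.06,0,0]]]'
python3 -m handwheel '[[[0,-0.01,0,0],[0,-0.02,0,0],[0,-0.02,0,0]]]'
```

```text
time_s: 3.1
eef_pos: [0.4923, -0.1973, 0.0786]
eef_rot: [-0.003, 0.668, 0.744, -0.0]
wrist_force: [-0.6, 0.1, 0.7]
opening: 0.642
grasp_force: 0.0
time_s: 3.6
eef_pos: [0.4957, -0.1999, 0.0836]
eef_rot: [0.002, 0.669, 0.744, 0.0]
wrist_force: [0.1, 2.0, 6.7]
opening: 0.177
grasp_force: 59.9
time_s: 4.1
eef_pos: [0.455, -0.2043, 0.0836]
eef_rot: [0.002, 0.669, 0.743, -0.0]
wrist_force: [-3.3, 1.2, 9.8]
opening: 0.177
grasp_force: 62.6
time_s: 4.6
eef_pos: [0.4438, -0.2054, 0.0836]
eef_rot: [0.002, 0.669, 0.743, 0.0]
wrist_force: [-0.6, 1.7, 9.6]
opening: 0.178
grasp_force: 62.4
time_s: 4.97
eef_pos: [0.4401, -0.2058, 0.0836]
eef_rot: [0.002, 0.669, 0.743, 0.0]
wrist_force: [1.3, 3.0, 9.0]
opening: 0.178
grasp_force: 62.4
```

```bash
python3 -m handwheel '[[[0,-0.01,0,0],[0,-0.01,0,0]]]'
python3 -m handwheel '[[[0,-0.01,0,0],[0,-0.01,0,0]]]'
python3 -m handwheel '[[[0,-0.01,0,0],[0,-0.01,0,0]]]'
```

```text
time_s: 5.22
eef_pos: [0.4392, -0.206, 0.0837]
eef_rot: [0.003, 0.669, 0.743, 0.001]
wrist_force: [6.9, 3.9, 4.8]
opening: 0.177
grasp_force: 61.7
time_s: 5.48
eef_pos: [0.4392, -0.206, 0.0837]
eef_rot: [0.005, 0.669, 0.743, 0.003]
wrist_force: [17.3, 5.3, -2.6]
opening: 0.171
grasp_force: 60.8
time_s: 5.72
eef_pos: [0.439, -0.206, 0.0837]
eef_rot: [0.007, 0.669, 0.743, 0.004]
wrist_force: [28.6, 7.0, -9.4]
opening: 0.178
grasp_force: 60.1
```

```bash
python3 -m handwheel '[[[0,0.025,0,0],[0,0.025,0,0]]]'
python3 -m handwheel '[[[0,0,0,0],[0,0,0,0],[0,0,0,0]]]' 60
python3 -m handwheel '[[[0,0,-0.3,0],[0,0,-0.6,0],[0,0,-0.8,0]]]'
python3 - <<'E'
from m import *
t=snap('top','t2');A=np.ones((400,640),bool)
show(t,'blank',A,(410,500,180,300),(.015,.05))
show(t,'grip',A,(355,412,140,300),(.09,.12))
print(ctrl.get_obs()['eef_pos'])
a=cv2.resize(t['color'][130:290,360:480],None,fx=4,fy=3.5);cv2.imwrite('pics/t2.png',a[:,:,::-1])
E
```

```text
time_s: 5.98
eef_pos: [0.4397, -0.2059, 0.0836]
eef_rot: [0.002, 0.669, 0.744, 0.001]
wrist_force: [1.7, 2.5, 8.4]
opening: 0.177
grasp_force: 63.0
time_s: 6.35
eef_pos: [0.4373, -0.205, 0.0812]
eef_rot: [-0.0, 0.669, 0.743, -0.0]
wrist_force: [0.7, -0.4, -0.9]
opening: 0.704
grasp_force: 0.0
time_s: 6.72
eef_pos: [0.4381, -0.2055, 0.2442]
eef_rot: [0.001, 0.669, 0.743, 0.0]
wrist_force: [0.5, -0.8, 0.0]
opening: 0.703
grasp_force: 0.0Traceback (most recent call last):
  File "<stdin>", line 3, in <module>
  File "m.py", line 12, in show
    P=blob(c,m,box,zr); print(name,len(P),rect(P[:,:2]),'z',np.median(P[:,2]).round(4))
  File "m.py", line 9, in blob
    n,l,st,_=cv2.connectedComponentsWithStats(m.astype(np.uint8)); i=1+np.argmax(st[1:,4])
                                                                       ~~~~~~~~~^^^^^^^^^^
    return _wrapfunc(a, 'argmax', axis=axis, out=out, **kwds)
    return bound(*args, **kwds)
ValueError: attempt to get argmax of an empty sequence
```

View pics/t2.png

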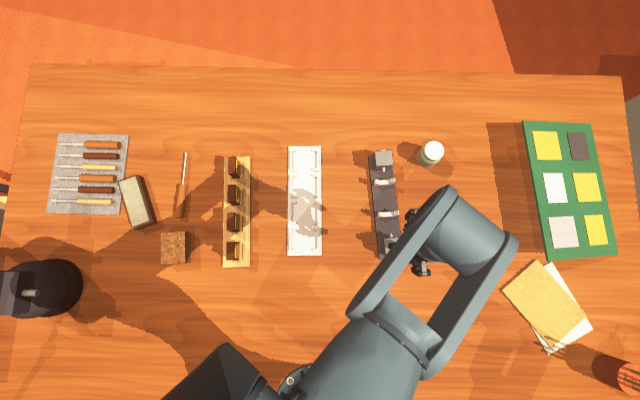

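The arm hides the blank in the top view (rows 190–280, columns 440–470); I use the scene camera from here.

```bash
python3 - <<'E'
from m import *
s0=dict(np.load('scene0.npz'))
for c,f in((s0,None),(snap('scene','s2'),1)):
    W=world(c);A=np.abs(W[...,0]-.52)<.13
    A&=np.abs(W[...,1]+.39)<.08
    P=W[A&(W[...,2]>.015)&(W[...,2]<.034)];print(len(P),rect(P[:,:2]))
    P=W[A&(W[...,2]>.0255)&(W[...,2]<.034)];print(len(P),rect(P[:,:2]))
E
```

```text
411 (array([ 526.2, -378.9]), array([150.7,  39.8]), -6.17)
257 (array([ 526.1, -377.2]), array([150.3,  35.5]), -6.66)
428 (array([ 526.3, -379.4]), array([150.3,  36.9]), -6.15)
256 (array([ 526.4, -378.3]), array([150.1,  32.5]), -5.52)
```

```bash
python3 -m handwheel '[[[-0.91,0.344,0,-0.905],[-0.91,0.344,0,-0.905],[-0.91,0.344,0,-0.905],[-0.91,0.344,0,-0.905],[-0.91,0.344,0,-0.905],[-0.91,0.344,0,-0.905],[-0.91,0.344,0,-0.905],[-0.91,0.344,0,-0.905],[-0.91,0.344,0,-0.905]]]'
python3 - <<'E'
from h import *
go(.5256,-.380,.014,83.9);print(ctrl.get_obs()['q'].round(3))
E
```

```text
time_s: 7.95
eef_pos: [0.5247, -0.3784, 0.2397]
eef_rot: [-0.001, 0.054, 0.999, 0.001]
wrist_force: [0.3, 0.9, -0.1]
opening: 0.702
grasp_force: 0.0
rows [-0.007 -0.009  1.128] twist -0.001
[-0.808  0.339  1.411 -0.     1.394 -2.27 ]
```

```bash
python3 -m handwheel '[[[0,-0.01,0.4,0],[0,-0.01,0.7,0],[0,-0.01,0.9,0],[0,-0.01,0.9,0]]]'
python3 -m handwheel '[[[0,0,0.15,0],[0,0,0.22,0],[0,0,0.22,0],[0,0,0.22,0]]]'
python3 -m handwheel '[[[0,0,0,0],[0,0,0,0],[0,0,0,0],[0,0,0,0]]]' 10
python3 -m handwheel '[[[0,0,-0.2,0],[0,0,-0.45,0],[0,0,-0.75,0],[0,0,-0.75,0]]]'
python3 - <<'E'
from m import *
c=snap('scene','s3');o=ctrl.get_obs();p=o['eef_pos'];print(p,o['q'].round(3))
W=world(c);A=np.hypot(W[...,0]-p[0],W[...,1]-p[1])<.1
P=W[A&(abs(W[...,2]-p[2])<.025)&(cv2.cvtColor(c['color'],cv2.COLOR_RGB2HSV)[...,1]>90)];print(len(P),rect(P[:,:2]),np.percentile(P[:,2],[2,98]))
# bed frame target for blank centre: bed x=+3
b=np.array([.5608,-.1932]);u=np.array([np.cos(np.radians(6.1)),np.sin(np.radians(6.1))])
print(b+.003*u); go(*(b+.003*u),.17,96.1)
E
```

```text
time_s: 8.45
eef_pos: [0.5214, -0.3772, 0.0552]
eef_rot: [-0.004, 0.054, 0.998, 0.004]
wrist_force: [-0.5, -0.6, 0.3]
opening: 0.703
grasp_force: 0.0
time_s: 8.95
eef_pos: [0.5259, -0.3816, 0.0192]
eef_rot: [0.001, 0.054, 0.999, -0.001]
wrist_force: [0.1, 0.0, 0.8]
opening: 0.703
grasp_force: 0.0
time_s: 9.45
eef_pos: [0.5256, -0.3814, 0.0185]
eef_rot: [0.001, 0.054, 0.999, -0.001]
wrist_force: [-1.0, 0.7, 5.7]
opening: 0.313
grasp_force: 60.7
time_s: 9.95
eef_pos: [0.5277, -0.3834, 0.174]
eef_rot: [0.004, 0.054, 0.999, -0.004]
wrist_force: [0.5, 0.8, -2.1]
opening: 0.315
grasp_force: 59.9
[ 0.5262169  -0.38196871  0.17038634] [-0.81   0.404  1.47   0.     1.262 -2.273]
680 (array([ 528.3, -377. ]), array([152.7,  46.8]), -7.75) [0.15552403 0.18809018]
[ 0.56378301 -0.19288121]
rows [-0.085  0.96  -0.001] twist -0.143
```

```bash
python3 -m handwheel '[[[-0.085,0.96,0,-0.143],[-0.085,0.96,0,-0.143],[-0.085,0.96,0,-0.143],[-0.085,0.96,0,-0.143],[-0.085,0.96,0,-0.143],[-0.085,0.96,0,-0.143]]]'
python3 - <<'E'
from m import *
def bed(c,n):
    W=world(c); B=(np.abs(W[...,0]-.56)<.19)&(np.abs(W[...,1]+.193)<.07)
    for nm,a,b in(('bed',.011,.019),('all',.011,.06),('hs',.064,.09)):
        P=W[B&(W[...,2]>a)&(W[...,2]<b)&((W[...,0]>.63)|(nm!='hs'))]; print(n,nm,len(P),rect(P[:,:2]))
bed(dict(np.load('scene0.npz')),'scene0');bed(dict(np.load('top0.npz')),'top0')
c=snap('scene','s4');bed(c,'s4')
a=cv2.resize(c['color'][100:230,190:350],None,fx=4,fy=4);cv2.imwrite('pics/s4c.png',a[:,:,::-1])
b=np.array([.5608,-.1932]);u=np.array([np.cos(np.radians(6.1)),np.sin(np.radians(6.1))]);go(*(b+.003*u),.055,96.1)
E
```

```text
time_s: 10.75
eef_pos: [0.562, -0.1929, 0.1665]
eef_rot: [-0.001, -0.053, 0.999, 0.0]
wrist_force: [-0.8, 0.4, -1.0]
opening: 0.31
grasp_force: 59.9
scene0 bed 1039 (array([ 560.5, -190.2]), array([311. ,  73.7]), 6.6)
scene0 all 1908 (array([ 560.5, -190.2]), array([311. ,  73.7]), 6.6)
scene0 hs 295 (array([ 689.5, -176. ]), array([52.6, 50.1]), -82.52)
top0 bed 1545 (array([ 559.8, -192.8]), array([308.9,  70.7]), 6.12)
top0 all 1927 (array([ 559.8, -192.8]), array([308.9,  70.7]), 6.12)
top0 hs 282 (array([ 688.2, -178.5]), array([49.7, 49.2]), -83.53)
s4 bed 1088 (array([ 560.6, -190. ]), array([311.9,  73.6]), 5.83)
s4 all 1976 (array([ 560.6, -190. ]), array([311.9,  73.6]), 5.83)
s4 hs 285 (array([ 689.6, -178.5]), array([54.8, 48.8]), -83.19)
rows [-0.009  0.     0.559] twist -0.001
```

View pics/s4c.png

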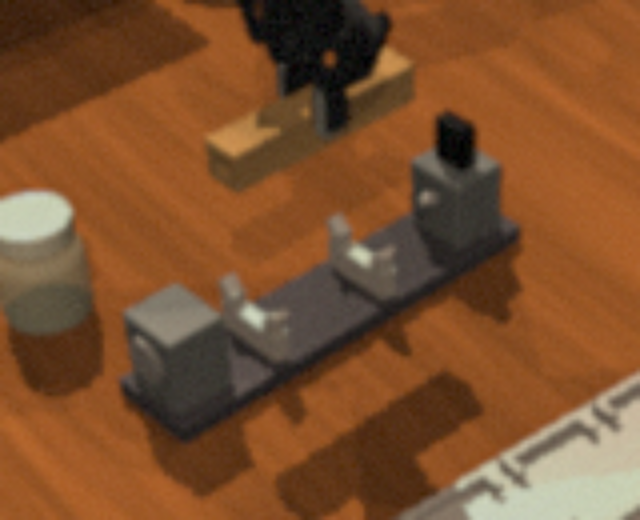

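The tailstock is fully back and the blank hangs level over the bed (crop 310,110), parallel to it. Lowering.

```bash
python3 -m handwheel '[[[-0.009,0,0.2,0],[-0.009,0,0.4,0],[-0.009,0,0.46,0],[-0.009,0,0.46,0],[-0.009,0,0.46,0]]]'
python3 -m handwheel '[[[0,0,0.03,0],[0,0,0.06,0],[0,0,0.085,0],[0,0,0.095,0],[0,0,0.095,0]]]'
python3 - <<'E'
from m import *
c=snap('scene')
a=cv2.resize(c['color'][130:230,200:350],None,fx=5,fy=5);cv2.imwrite('pics/s5c.png',a[:,:,::-1])
b=np.array([.5608,-.1932]);u=np.array([np.cos(np.radians(6.1)),np.sin(np.radians(6.1))]);go(*(b+.003*u),.055,96.1)
E
```

```text
time_s: 11.42
eef_pos: [0.5655, -0.1926, 0.0771]
eef_rot: [0.001, -0.053, 0.999, -0.001]
wrist_force: [1.0, 0.5, -0.2]
opening: 0.31
grasp_force: 59.9
time_s: 12.05
eef_pos: [0.5642, -0.1914, 0.056]
eef_rot: [-0.0, -0.053, 0.999, 0.0]
wrist_force: [0.1, -0.3, -0.5]
opening: 0.311
grasp_force: 59.9
rows [ 0.004 -0.007  0.006] twist 0.0
```

View pics/s5c.png

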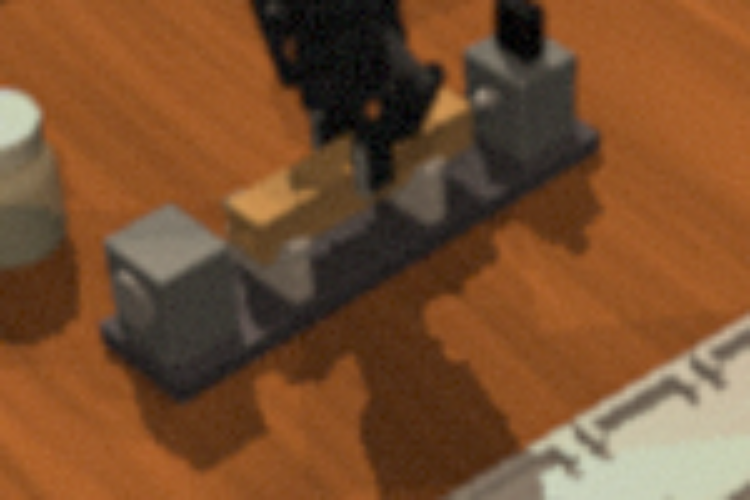

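The blank sits within both saddles between the centres. Set down, release, and take the tail grip.

```bash
python3 -m handwheel '[[[0,-0.003,0.008,0],[0,-0.003,0.012,0],[0,-0.003,0.012,0]]]'
python3 -m handwheel '[[[0,0,0,0],[0,0,0,0],[0,0,0,0]]]' 45
python3 -m handwheel '[[[0,0,-0.1,0],[0,0,-0.3,0],[0,0,-0.6,0],[0,0,-0.6,0]]]' 55
python3 - <<'E'
from m import *
print(ctrl.get_obs()['q'].round(2)); go(.4395,-.206,.0836,6.1)
c=snap('scene');W=world(c);H=cv2.cvtColor(c['color'],cv2.COLOR_RGB2HSV)
A=(np.abs(W[...,0]-.56)<.09)&(np.abs(W[...,1]+.193)<.04)&(W[...,2]>.058)&(W[...,2]<.07)
P=W[A&(H[...,1]>90)];print(len(P),rect(P[:,:2]),np.percentile(P[:,2],[5,50,95]).round(4))
E
```

```text
time_s: 12.48
eef_pos: [0.5646, -0.1923, 0.0545]
eef_rot: [0.0, -0.053, 0.999, -0.0]
wrist_force: [-2.3, 0.6, 4.1]
opening: 0.311
grasp_force: 60.6
time_s: 12.85
eef_pos: [0.5644, -0.1921, 0.0537]
eef_rot: [-0.0, -0.053, 0.999, 0.0]
wrist_force: [-1.4, 0.2, -0.1]
opening: 0.525
grasp_force: 0.0
time_s: 13.35
eef_pos: [0.5682, -0.1941, 0.1817]
eef_rot: [0.005, -0.053, 0.999, -0.004]
wrist_force: [1.2, -0.9, -0.7]
opening: 0.648
grasp_force: 0.0
[-0.53  0.28  1.6  -0.    1.24 -2.2 ]
rows [0.651 0.013 0.484] twist -1.047
435 (array([ 565.5, -191.9]), array([151.3,  33.8]), 5.59) [0.0594 0.063  0.0658]
```

```bash
python3 -m handwheel '[[[0.651,0.013,0,1],[0.651,0.013,0,1],[0.651,0.013,0,1],[0.651,0.013,0,1],[0.651,0.013,0,1],[0.651,0.013,0,1],[0.651,0.013,0,1],[0.651,0.013,0,1],[0.651,0.013,0,1]]]'
python3 -m handwheel '[[[0,0,0,0.047],[0,0,0,0.047]]]'
python3 - <<'E'
from h import *
print(ctrl.get_obs()['q'].round(2)); go(.4395,-.206,.0836,6.1)
E
```

```text
time_s: 14.52
eef_pos: [0.4341, -0.2029, 0.1732]
eef_rot: [-0.001, 0.641, 0.768, -0.0]
wrist_force: [-0.2, -0.4, -0.5]
opening: 0.643
grasp_force: 0.0
time_s: 14.78
eef_pos: [0.4344, -0.2032, 0.1735]
eef_rot: [-0.0, 0.667, 0.745, -0.0]
wrist_force: [0.3, 0.5, 0.4]
opening: 0.642
grasp_force: 0.0
[-0.69  0.04  1.9  -0.    1.2  -0.8 ]
rows [-0.017  0.024  0.45 ] twist 0.003
```

```bash
python3 -m handwheel '[[[-0.017,0.024,0.25,0],[-0.017,0.024,0.45,0],[-0.017,0.024,0.45,0],[-0.017,0.024,0.45,0]]]'
python3 -m handwheel '[[[0,0,0,0],[0,0,0,0],[0,0,0,0],[0,0,0,0]]]' 5
python3 -m handwheel '[[[0,0.04,0,0],[0,0.08,0,0],[0,0.12,0,0],[0,0.16,0,0],[0,0.2,0,0],[0,0.24,0,0],[0,0.25,0,0],[0,0.25,0,0]]]'
python3 -m handwheel '[[[0,0.01,0,0],[0,0.02,0,0],[0,0.02,0,0]]]'
python3 -m handwheel '[[[0,0.005,0,0],[0,0.01,0,0],[0,0.01,0,0]]]'
```

```text
time_s: 15.28
eef_pos: [0.4405, -0.2068, 0.0851]
eef_rot: [0.001, 0.668, 0.744, 0.0]
wrist_force: [0.5, 0.2, 0.3]
opening: 0.649
grasp_force: 0.0
time_s: 15.78
eef_pos: [0.4406, -0.2069, 0.0854]
eef_rot: [0.001, 0.668, 0.744, 0.0]
wrist_force: [-1.1, 1.2, 6.5]
opening: 0.178
grasp_force: 59.5
time_s: 16.77
eef_pos: [0.4904, -0.2016, 0.0854]
eef_rot: [0.001, 0.668, 0.744, 0.0]
wrist_force: [-0.5, -0.7, 6.1]
opening: 0.175
grasp_force: 59.6
time_s: 17.15
eef_pos: [0.4941, -0.2012, 0.0854]
eef_rot: [0.001, 0.668, 0.744, -0.0]
wrist_force: [-2.7, -0.1, 6.8]
opening: 0.176
grasp_force: 59.7
time_s: 17.52
eef_pos: [0.4942, -0.2012, 0.0854]
eef_rot: [-0.001, 0.668, 0.744, -0.001]
wrist_force: [-12.6, -2.1, 14.0]
opening: 0.176
grasp_force: 60.7
```

```bash
python3 -m handwheel '[[[0,-0.006,0,0],[0,-0.006,0,0]]]'
python3 -m handwheel '[[[0,0,0,0],[0,0,0,0],[0,0,0,0]]]' 55
python3 -m handwheel '[[[0,0,-0.3,0],[0,0,-0.6,0],[0,0,-0.7,0]]]'
python3 - <<'E'
from m import *
c=snap('scene')
a=cv2.resize(c['color'][130:230,200:350],None,fx=5,fy=5);cv2.imwrite('pics/s6c.png',a[:,:,::-1])
go(.414,.239,.224,93.1)
E
```

```text
time_s: 17.77
eef_pos: [0.4941, -0.2012, 0.0854]
eef_rot: [0.0, 0.668, 0.744, -0.001]
wrist_force: [-5.3, -0.2, 9.4]
opening: 0.175
grasp_force: 60.0
time_s: 18.15
eef_pos: [0.4944, -0.2003, 0.0839]
eef_rot: [-0.0, 0.668, 0.744, 0.0]
wrist_force: [-0.1, 0.2, -0.9]
opening: 0.648
grasp_force: 0.0
time_s: 18.52
eef_pos: [0.4961, -0.2015, 0.2284]
eef_rot: [0.003, 0.668, 0.744, 0.0]
wrist_force: [-0.3, -1.2, -0.2]
opening: 0.641
grasp_force: 0.0
rows [ 2.235 -0.175  0.015] twist -1.012
```

View pics/s6c.png

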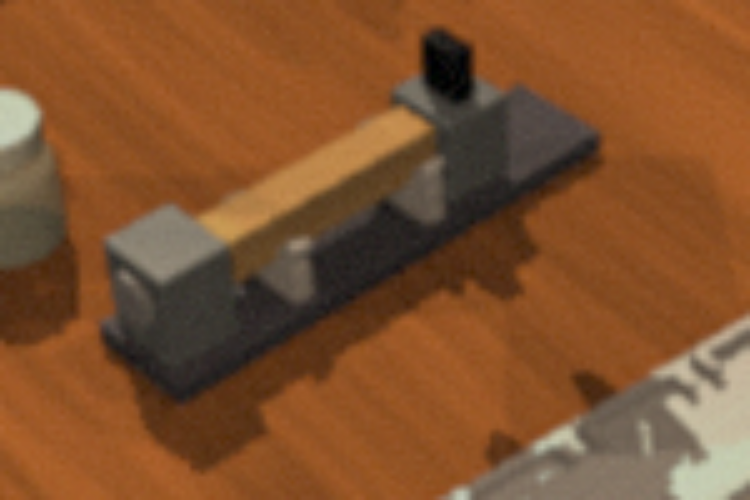

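The blank is held face to face by headstock and tailstock. Now the plaques, starting with the nearest slot (x≈0.413).

```bash
python3 -m handwheel '[[[1,-0.08,0,0],[1,-0.08,0,0],[1,-0.08,0,0],[1,-0.08,0,0]]]' 60
python3 -m handwheel '[[[1,-0.08,0,-1],[1,-0.08,0,-1],[1,-0.08,0,-1],[1,-0.08,0,-1],[1,-0.08,0,-1],[1,-0.08,0,-1],[1,-0.08,0,-1],[1,-0.08,0,-1],[1,-0.08,0,-1]]]'
python3 - <<'E'
from h import *
go(.414,.239,.046,93.1);print(ctrl.get_obs()['q'].round(2))
E
```

```text
time_s: 19.08
eef_pos: [0.4556, -0.0001, 0.2228]
eef_rot: [-0.001, 0.667, 0.745, -0.0]
wrist_force: [0.5, -0.0, -1.3]
opening: 0.705
grasp_force: 0.0
time_s: 20.2
eef_pos: [0.4201, 0.1933, 0.2232]
eef_rot: [-0.0, -0.017, 1.0, -0.0]
wrist_force: [0.3, -0.0, -0.1]
opening: 0.702
grasp_force: 0.0
rows [0.022 0.23  0.886] twist -0.014
[ 0.17 -0.06  1.9  -0.    1.31 -1.43]
```

```bash
python3 -m handwheel '[[[0.022,0.23,0.2,-0.014],[0.022,0.23,0.5,-0.014],[0.022,0.23,0.8,-0.014],[0.022,0.23,0.886,-0.014],[0.022,0.23,0.886,-0.014]]]'
python3 -m handwheel '[[[0,0,0,0],[0,0,0,0],[0,0,0,0],[0,0,0,0]]]' 5
python3 -m handwheel '[[[0,0,-0.2,0],[0,0,-0.5,0],[0,0,-0.6,0],[0,0,-0.6,0]]]'
python3 - <<'E'
from h import *
go(.40,-.125,.036,93.1);print(ctrl.get_obs()['q'].round(2))
E
```

```text
time_s: 20.82
eef_pos: [0.4124, 0.2389, 0.0448]
eef_rot: [-0.002, -0.027, 1.0, -0.001]
wrist_force: [0.1, -0.3, -0.5]
opening: 0.703
grasp_force: 0.0
time_s: 21.32
eef_pos: [0.4151, 0.24, 0.0482]
eef_rot: [0.002, -0.028, 1.0, 0.0]
wrist_force: [-1.1, -1.3, 6.6]
opening: 0.263
grasp_force: 59.4
time_s: 21.82
eef_pos: [0.415, 0.2401, 0.1688]
eef_rot: [0.002, -0.029, 1.0, 0.001]
wrist_force: [0.1, -0.3, -1.7]
opening: 0.259
grasp_force: 60.2
rows [ 0.182 -1.819  0.661] twist 0.002
[ 0.28  0.04  1.91  0.    1.18 -1.35]
```

```bash
python3 -m handwheel '[[[0.09,-0.9,0,0],[0.09,-0.9,0,0],[0.09,-0.9,0,0],[0.09,-0.9,0,0]]]'
python3 -m handwheel '[[[0.09,-0.92,0,0],[0.09,-0.92,0,0],[0.09,-0.92,0.1,0],[0.09,-0.92,0.3,0],[0.09,-0.92,0.55,0],[0.09,-0.92,0.61,0],[0.09,-0.92,0.61,0]]]'
python3 -m handwheel '[[[0,0,0.02,0],[0,0,0.04,0],[0,0,0.05,0],[0,0,0.05,0]]]'
python3 - <<'E'
from h import *
go(.40,-.125,.036,93.1)
E
```

```text
time_s: 22.32
eef_pos: [0.405, 0.0558, 0.1652]
eef_rot: [-0.001, -0.025, 1.0, -0.0]
wrist_force: [0.2, 1.2, -1.2]
opening: 0.262
grasp_force: 60.2
time_s: 23.2
eef_pos: [0.3981, -0.1247, 0.0441]
eef_rot: [-0.001, -0.029, 1.0, 0.001]
wrist_force: [0.4, 0.2, -0.7]
opening: 0.259
grasp_force: 60.1
time_s: 23.7
eef_pos: [0.3995, -0.1261, 0.0362]
eef_rot: [0.001, -0.029, 1.0, -0.0]
wrist_force: [-2.5, 3.5, 12.7]
opening: 0.256
grasp_force: 62.1
rows [-0.003  0.005  0.001] twist 0.002
```

```bash
python3 -m handwheel '[[[0,0,0,0],[0,0,0,0],[0,0,-0.05,0],[0,0,-0.09,0],[0,0,-0.09,0]]]' 45
python3 -m handwheel '[[[0,0.04,0,0],[0,0.07,0,0],[0,0.1,0,0],[0,0.13,0,0],[0,0.155,0,0],[0,0.155,0,0],[0,0.155,0,0]]]'
python3 - <<'E'
from m import *
c=snap('scene');print(ctrl.get_obs()['eef_pos'])
a=cv2.resize(c['color'][120:250,250:410],None,fx=4,fy=4);cv2.imwrite('pics/s7.png',a[:,:,::-1])
E
```

```text
time_s: 24.32
eef_pos: [0.3993, -0.1263, 0.0537]
eef_rot: [0.001, -0.029, 1.0, -0.001]
wrist_force: [-0.2, 0.1, 0.8]
opening: 0.524
grasp_force: 0.0
time_s: 25.2
eef_pos: [0.3968, -0.0948, 0.0527]
eef_rot: [0.0, -0.029, 1.0, 0.0]
wrist_force: [0.4, -0.6, -0.2]
opening: 0.527
grasp_force: 0.2
[ 0.39684604 -0.09491048  0.0527223 ]
```

View pics/s7.png

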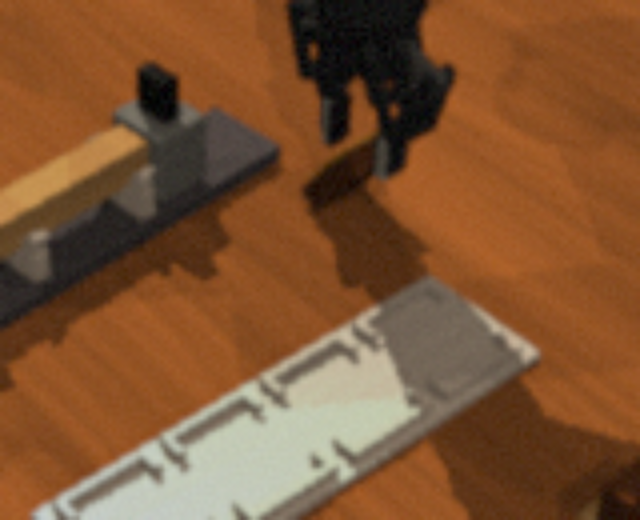

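The plaque leans on the far finger (crop 345,165) as intended. Lower it along an arc.

```bash
python3 -m handwheel '[[[0,-0.03,0.06,0],[0,-0.05,0.12,0],[0,-0.04,0.16,0],[0,-0.02,0.19,0],[0,-0.02,0.19,0],[0,0.08,0.19,0],[0,0.08,0.19,0]]]' 85
python3 -m handwheel '[[[0,0,-0.2,0],[0,0,-0.5,0],[0,0,-0.6,0],[0,0,-0.6,0]]]' 60
python3 - <<'E'
from m import *
c=snap('scene');print(ctrl.get_obs()['eef_pos'])
a=cv2.resize(c['color'][120:250,250:410],None,fx=4,fy=4);cv2.imwrite('pics/s8.png',a[:,:,::-1])
W=world(c);A=(np.abs(W[...,0]-.4)<.08)&(np.abs(W[...,1]+.08)<.06)&(W[...,2]>.017)&(W[...,2]<.03)
P=W[A];print(len(P),rect(P[:,:2]),np.percentile(P[:,2],[5,50,95]).round(4))
go(.4937,.2428,.15,93.1)
E
```

```text
time_s: 26.12
eef_pos: [0.3957, -0.0781, 0.0148]
eef_rot: [-0.0, -0.03, 1.0, -0.0]
wrist_force: [0.6, -0.4, -0.0]
opening: 0.994
grasp_force: 0.0
time_s: 26.62
eef_pos: [0.3975, -0.08, 0.1367]
eef_rot: [0.002, -0.029, 1.0, -0.001]
wrist_force: [-0.4, 0.1, 0.2]
opening: 0.697
grasp_force: 0.0
[ 0.39638485 -0.0794161   0.13512159]
289 (array([396.9, -79.9]), array([70.6, 50.3]), -88.05) [0.0177 0.0212 0.0241]
rows [-0.578  1.581 -0.075] twist 0.002
```

View pics/s8.png

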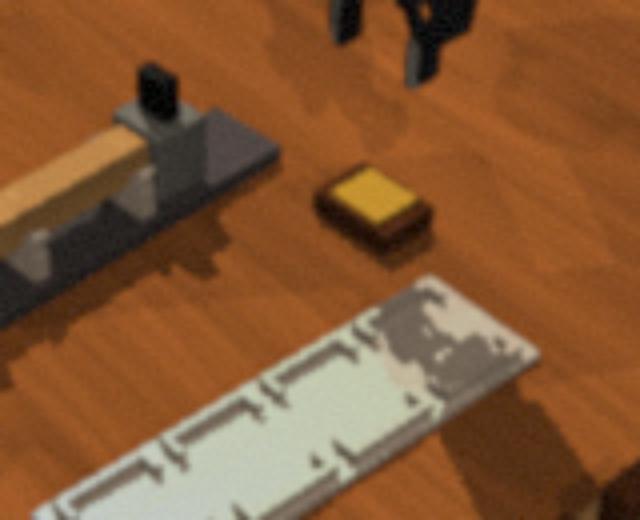

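Lying flat, brass up (crop 375,205). Repeat with the second.

```bash
python3 -m handwheel '[[[-0.289,0.79,0,0],[-0.289,0.79,0,0],[-0.289,0.79,0,0],[-0.289,0.79,0,0]]]'
python3 -m handwheel '[[[-0.289,0.79,0,0],[-0.289,0.79,0,0],[-0.289,0.79,0.1,0],[-0.289,0.79,0.35,0],[-0.289,0.79,0.44,0],[-0.289,0.79,0.44,0]]]'
python3 -m handwheel '[[[0,0,0,0],[0,0,0,0],[0,0,0,0],[0,0,0,0]]]' 5
python3 -m handwheel '[[[0,0,-0.2,0],[0,0,-0.5,0],[0,0,-0.6,0],[0,0,-0.6,0]]]'
python3 -m handwheel '[[[0.09,-0.9,0,0],[0.09,-0.9,0,0],[0.09,-0.9,0,0],[0.09,-0.9,0,0]]]'
python3 -m handwheel '[[[0.09,-0.92,0,0],[0.09,-0.92,0,0],[0.09,-0.92,0.1,0],[0.09,-0.92,0.3,0],[0.09,-0.92,0.55,0],[0.09,-0.92,0.6,0],[0.09,-0.92,0.6,0]]]'
python3 - <<'E'
from h import *
go(.48,-.125,.036,93.1)
E
```

```text
time_s: 27.18
eef_pos: [0.4436, 0.0845, 0.1327]
eef_rot: [-0.002, -0.031, 1.0, 0.0]
wrist_force: [-0.3, -0.6, 0.3]
opening: 0.701
grasp_force: 0.0
time_s: 27.92
eef_pos: [0.4916, 0.2417, 0.0447]
eef_rot: [-0.002, -0.028, 1.0, -0.001]
wrist_force: [0.1, -0.1, 0.0]
opening: 0.706
grasp_force: 0.0
time_s: 28.42
eef_pos: [0.4948, 0.2432, 0.0486]
eef_rot: [0.002, -0.029, 1.0, 0.0]
wrist_force: [0.7, -1.9, 7.3]
opening: 0.261
grasp_force: 59.7
time_s: 28.92
eef_pos: [0.4946, 0.2436, 0.1692]
eef_rot: [0.002, -0.029, 1.0, 0.001]
wrist_force: [0.2, -0.4, -1.5]
opening: 0.258
grasp_force: 60.4
time_s: 29.42
eef_pos: [0.4845, 0.0592, 0.165]
eef_rot: [-0.001, -0.026, 1.0, -0.0]
wrist_force: [0.3, 1.0, -0.2]
opening: 0.259
grasp_force: 60.5
time_s: 30.3
eef_pos: [0.4778, -0.1213, 0.0462]
eef_rot: [-0.001, -0.029, 1.0, 0.001]
wrist_force: [-0.3, -0.2, -0.4]
opening: 0.26
grasp_force: 60.4
rows [-0.01  -0.019  0.051] twist 0.003
```

Same steps, so I run the set-down, tip and lay in one go.

```bash
python3 -m handwheel '[[[0,-0.02,0.02,0],[0,-0.02,0.04,0],[0,-0.02,0.06,0],[0,-0.02,0.06,0]]]'
python3 -m handwheel '[[[0,0,0,0],[0,0,0,0],[0,0,-0.05,0],[0,0,-0.09,0],[0,0,-0.09,0]]]' 45
python3 -m handwheel '[[[0,0.04,0,0],[0,0.07,0,0],[0,0.1,0,0],[0,0.13,0,0],[0,0.155,0,0],[0,0.155,0,0],[0,0.155,0,0]]]'
python3 -m handwheel '[[[0,-0.03,0.06,0],[0,-0.05,0.12,0],[0,-0.04,0.16,0],[0,-0.02,0.19,0],[0,-0.02,0.19,0],[0,0.08,0.19,0],[0,0.08,0.19,0]]]' 85
python3 -m handwheel '[[[0,0,-0.2,0],[0,0,-0.5,0],[0,0,-0.6,0],[0,0,-0.6,0]]]' 60
cat > f.py <<'E'
from m import *
def flat(x,c=None):
    c=c or snap('scene');W=world(c);A=(np.abs(W[...,0]-x)<.04)&(np.abs(W[...,1]+.08)<.065)&(W[...,2]>.015)&(W[...,2]<.05)
    P=W[A];print(x,len(P),rect(P[:,:2]),np.percentile(P[:,2],[5,50,95]).round(4))
    H=cv2.cvtColor(c['color'],cv2.COLOR_RGB2HSV);print('brass px',(A&(H[...,0]>18)&(H[...,2]>110)).sum())
E
python3 - <<'E'
from f import *
c=snap('scene');flat(.4,c);flat(.48,c);go(.573,.2465,.135,93.1)
E
```

```text
time_s: 30.8
eef_pos: [0.4793, -0.1266, 0.0366]
eef_rot: [0.001, -0.029, 1.0, -0.0]
wrist_force: [-4.2, 2.2, 14.2]
opening: 0.259
grasp_force: 62.6
time_s: 31.42
eef_pos: [0.4793, -0.1269, 0.0538]
eef_rot: [0.001, -0.028, 1.0, -0.001]
wrist_force: [0.3, 0.4, 0.8]
opening: 0.524
grasp_force: 0.0
time_s: 32.3
eef_pos: [0.4766, -0.0953, 0.0527]
eef_rot: [-0.0, -0.029, 1.0, -0.0]
wrist_force: [0.3, 0.3, -0.4]
opening: 0.532
grasp_force: 0.2
time_s: 33.17
eef_pos: [0.4755, -0.0785, 0.0147]
eef_rot: [-0.0, -0.029, 1.0, 0.0]
wrist_force: [0.1, -0.8, -0.2]
opening: 0.998
grasp_force: 0.0
time_s: 33.67
eef_pos: [0.4773, -0.0804, 0.1368]
eef_rot: [0.002, -0.029, 1.0, -0.001]
wrist_force: [-0.3, -0.9, -2.0]
opening: 0.703
grasp_force: 0.0
0.4 310 (array([396.5, -80.6]), array([71.9, 52.8]), -87.25) [0.0163 0.0208 0.0247]
brass px 157
0.48 343 (array([476.7, -80.6]), array([72.1, 54. ]), -86.42) [0.0166 0.0208 0.0242]
brass px 183
rows [-0.577  1.601 -0.   ] twist 0.002
```

```bash
python3 -m handwheel '[[[-0.289,0.8,0,0],[-0.289,0.8,0,0],[-0.289,0.8,0,0],[-0.289,0.8,0,0]]]'
python3 -m handwheel '[[[-0.289,0.8,0,0],[-0.289,0.8,0,0],[-0.289,0.8,0.1,0],[-0.289,0.8,0.35,0],[-0.289,0.8,0.44,0],[-0.289,0.8,0.44,0]]]'
python3 -m handwheel '[[[0,0,0,0],[0,0,0,0],[0,0,0,0],[0,0,0,0]]]' 5
python3 -m handwheel '[[[0,0,-0.2,0],[0,0,-0.5,0],[0,0,-0.6,0],[0,0,-0.6,0]]]'
python3 -m handwheel '[[[0.09,-0.9,0,0],[0.09,-0.9,0,0],[0.09,-0.9,0,0],[0.09,-0.9,0,0]]]'
python3 -m handwheel '[[[0.09,-0.94,0,0],[0.09,-0.94,0,0],[0.09,-0.94,0.1,0],[0.09,-0.94,0.3,0],[0.09,-0.94,0.55,0],[0.09,-0.94,0.6,0],[0.09,-0.94,0.6,0]]]'
python3 - <<'E'
from h import *
go(.56,-.125,.036,93.1)
E
```

```text
time_s: 34.22
eef_pos: [0.5233, 0.0864, 0.1325]
eef_rot: [-0.002, -0.031, 1.0, 0.0]
wrist_force: [0.3, 0.3, -0.8]
opening: 0.704
grasp_force: 0.0
time_s: 34.98
eef_pos: [0.5711, 0.2452, 0.0444]
eef_rot: [-0.003, -0.028, 1.0, -0.001]
wrist_force: [0.5, 0.2, 0.7]
opening: 0.702
grasp_force: 0.0
time_s: 35.48
eef_pos: [0.5743, 0.247, 0.0489]
eef_rot: [0.002, -0.029, 1.0, 0.0]
wrist_force: [-0.3, -0.5, 6.6]
opening: 0.262
grasp_force: 59.6
time_s: 35.98
eef_pos: [0.5737, 0.247, 0.1685]
eef_rot: [0.002, -0.029, 1.0, 0.0]
wrist_force: [-0.0, -0.5, -0.6]
opening: 0.261
grasp_force: 62.7
time_s: 36.48
eef_pos: [0.5634, 0.0625, 0.164]
eef_rot: [-0.002, -0.026, 1.0, -0.0]
wrist_force: [-0.9, 1.1, -1.3]
opening: 0.263
grasp_force: 62.8
time_s: 37.35
eef_pos: [0.5573, -0.1216, 0.0459]
eef_rot: [-0.001, -0.029, 1.0, 0.001]
wrist_force: [1.9, -0.1, -0.8]
opening: 0.257
grasp_force: 62.7
rows [-0.012 -0.018  0.049] twist 0.003
```

```bash
python3 -m handwheel '[[[0,-0.015,0.02,0],[0,-0.015,0.04,0],[0,-0.015,0.06,0],[0,-0.015,0.06,0]]]'
python3 -m handwheel '[[[0,0,0,0],[0,0,0,0],[0,0,-0.05,0],[0,0,-0.09,0],[0,0,-0.09,0]]]' 45
python3 -m handwheel '[[[0,0.04,0,0],[0,0.07,0,0],[0,0.1,0,0],[0,0.13,0,0],[0,0.155,0,0],[0,0.155,0,0],[0,0.155,0,0]]]'
python3 -m handwheel '[[[0,-0.03,0.06,0],[0,-0.05,0.12,0],[0,-0.04,0.16,0],[0,-0.02,0.19,0],[0,-0.02,0.19,0],[0,0.08,0.19,0],[0,0.08,0.19,0]]]' 85
python3 -m handwheel '[[[0,0,-0.2,0],[0,0,-0.5,0],[0,0,-0.6,0],[0,0,-0.6,0]]]' 60
python3 - <<'E'
from f import *
c=snap('scene');flat(.48,c);flat(.56,c);go(.653,.2515,.135,93.1)
E
```

```text
time_s: 37.85
eef_pos: [0.5597, -0.126, 0.037]
eef_rot: [0.002, -0.029, 1.0, -0.001]
wrist_force: [-0.5, 1.5, 10.2]
opening: 0.257
grasp_force: 64.0
time_s: 38.48
eef_pos: [0.5589, -0.126, 0.0539]
eef_rot: [0.001, -0.029, 1.0, -0.001]
wrist_force: [-0.5, 0.7, -0.0]
opening: 0.525
grasp_force: 0.0
time_s: 39.35
eef_pos: [0.5563, -0.0947, 0.0527]
eef_rot: [0.0, -0.029, 1.0, -0.0]
wrist_force: [0.2, 0.8, 0.1]
opening: 0.529
grasp_force: 0.2
time_s: 40.22
eef_pos: [0.5551, -0.077, 0.0149]
eef_rot: [-0.0, -0.03, 1.0, 0.0]
wrist_force: [-0.8, 0.2, -0.5]
opening: 0.995
grasp_force: 0.0
time_s: 40.72
eef_pos: [0.5569, -0.079, 0.1372]
eef_rot: [0.002, -0.029, 1.0, -0.001]
wrist_force: [0.3, 0.8, -0.2]
opening: 0.7
grasp_force: 0.0
0.48 339 (array([477. , -80.1]), array([71.4, 56. ]), -83.69) [0.0163 0.0207 0.024 ]
brass px 184
0.56 365 (array([557.3, -79.6]), array([71.7, 53.2]), -86.82) [0.0168 0.021  0.0242]
brass px 208
rows [-5.81e-01  1.62e+00  1.00e-03] twist 0.002
```

```bash
python3 -m handwheel '[[[-0.29,0.81,0,0],[-0.29,0.81,0,0],[-0.29,0.81,0,0],[-0.29,0.81,0,0]]]'
python3 -m handwheel '[[[-0.29,0.81,0,0],[-0.29,0.81,0,0],[-0.29,0.81,0.1,0],[-0.29,0.81,0.35,0],[-0.29,0.81,0.44,0],[-0.29,0.81,0.44,0]]]'
python3 -m handwheel '[[[0,0,0,0],[0,0,0,0],[0,0,0,0],[0,0,0,0]]]' 5
python3 -m handwheel '[[[0,0,-0.2,0],[0,0,-0.5,0],[0,0,-0.6,0],[0,0,-0.6,0]]]'
python3 -m handwheel '[[[0.1,-0.9,0,0],[0.1,-0.9,0,0],[0.1,-0.9,0,0],[0.1,-0.9,0,0]]]'
python3 -m handwheel '[[[0.1,-0.91,0,0],[0.1,-0.91,0,0],[0.1,-0.91,0.1,0],[0.1,-0.91,0.3,0],[0.1,-0.91,0.55,0],[0.1,-0.91,0.6,0],[0.1,-0.91,0.6,0]]]'
python3 - <<'E'
from h import *
go(.64,-.113,.036,93.1)
E
```

```text
time_s: 41.28
eef_pos: [0.6029, 0.0896, 0.1322]
eef_rot: [-0.002, -0.031, 1.0, 0.0]
wrist_force: [-0.6, -1.0, -0.0]
opening: 0.701
grasp_force: 0.0
time_s: 42.02
eef_pos: [0.6508, 0.2497, 0.044]
eef_rot: [-0.003, -0.028, 1.0, -0.001]
wrist_force: [0.4, -1.2, 0.9]
opening: 0.703
grasp_force: 0.0
time_s: 42.52
eef_pos: [0.6543, 0.2515, 0.0492]
eef_rot: [0.002, -0.029, 1.0, 0.0]
wrist_force: [-0.4, -0.0, 6.7]
opening: 0.257
grasp_force: 59.8
time_s: 43.02
eef_pos: [0.6536, 0.2516, 0.1688]
eef_rot: [0.002, -0.029, 1.0, 0.0]
wrist_force: [-0.3, 0.7, -1.5]
opening: 0.261
grasp_force: 60.9
time_s: 43.52
eef_pos: [0.6412, 0.0663, 0.1635]
eef_rot: [-0.003, -0.026, 1.0, -0.0]
wrist_force: [0.3, 0.1, -1.3]
opening: 0.256
grasp_force: 60.9
time_s: 44.4
eef_pos: [0.6327, -0.1113, 0.0456]
eef_rot: [-0.001, -0.029, 1.0, 0.001]
wrist_force: [0.0, -0.2, -0.7]
opening: 0.257
grasp_force: 60.8
rows [-0.036 -0.011  0.048] twist 0.003
```

```bash
python3 -m handwheel '[[[0,-0.005,0.02,0],[0,-0.005,0.04,0],[0,-0.005,0.06,0],[0,-0.005,0.06,0]]]'
python3 -m handwheel '[[[0,0,0,0],[0,0,0,0],[0,0,-0.05,0],[0,0,-0.09,0],[0,0,-0.09,0]]]' 45
python3 -m handwheel '[[[0,0.04,0,0],[0,0.07,0,0],[0,0.1,0,0],[0,0.13,0,0],[0,0.155,0,0],[0,0.155,0,0],[0,0.155,0,0]]]'
python3 -m handwheel '[[[0,-0.03,0.06,0],[0,-0.05,0.12,0],[0,-0.04,0.16,0],[0,-0.02,0.19,0],[0,-0.02,0.19,0],[0,0.08,0.19,0],[0,0.08,0.19,0]]]' 85
python3 -m handwheel '[[[0,0,-0.2,0],[0,0,-0.5,0],[0,0,-0.6,0],[0,0,-0.6,0]]]' 65
python3 - <<'E'
from f import *
c=snap('scene');flat(.56,c);flat(.64,c)
o=ctrl.get_obs();print(o['q'].round(2));go(.559,-.08,.15,0)
W=world(c)  # nest in scene view, by height
t=dict(np.load('scene0.npz'));W=world(t);H=cv2.cvtColor(t['color'],cv2.COLOR_RGB2HSV)
P=W[(abs(W[...,0]-.575)<.2)&(abs(W[...,1]-.047)<.075)&(W[...,2]>.0035)&(W[...,2]<.03)&(H[...,1]<110)];print('nest scene',rect(P[:,:2]))
b=snap('top');A=np.ones((400,640),bool);H=cv2.cvtColor(b['color'],cv2.COLOR_RGB2HSV)
np.savez('top3',**b)
cv2.imwrite('pics/t3.png',cv2.resize(b['color'][120:290,240:420],None,fx=3.4,fy=3.4)[:,:,::-1])
E
```

```text
time_s: 44.9
eef_pos: [0.6345, -0.1135, 0.0372]
eef_rot: [0.001, -0.029, 1.0, -0.0]
wrist_force: [-3.0, 2.5, 11.0]
opening: 0.261
grasp_force: 62.5
time_s: 45.52
eef_pos: [0.6344, -0.1136, 0.0541]
eef_rot: [0.001, -0.029, 1.0, -0.0]
wrist_force: [-0.2, -0.7, 0.6]
opening: 0.527
grasp_force: 0.0
time_s: 46.4
eef_pos: [0.6317, -0.0824, 0.0527]
eef_rot: [-0.0, -0.029, 1.0, 0.0]
wrist_force: [0.5, 1.0, 0.7]
opening: 0.526
grasp_force: 0.2
time_s: 47.28
eef_pos: [0.6307, -0.0644, 0.015]
eef_rot: [0.0, -0.03, 1.0, 0.0]
wrist_force: [0.2, -0.0, 0.5]
opening: 0.993
grasp_force: 0.0
time_s: 47.78
eef_pos: [0.6321, -0.0666, 0.1369]
eef_rot: [0.002, -0.029, 1.0, -0.001]
wrist_force: [-0.2, 0.0, -1.1]
opening: 0.763
grasp_force: 0.0
0.56 371 (array([557.4, -80. ]), array([73.7, 52.2]), -87.61) [0.0166 0.0208 0.0244]
brass px 205
0.64 408 (array([638.7, -90.1]), array([121.1,  58.2]), -77.85) [0.017  0.0208 0.0242]
brass px 235
[-0.29  0.41  1.53 -0.    1.19 -1.92]
rows [ 0.361 -0.048 -0.077] twist -1.009
nest scene (array([573.1,  48.9]), array([332.9, 101.6]), 1.75)
```

View pics/t3.png

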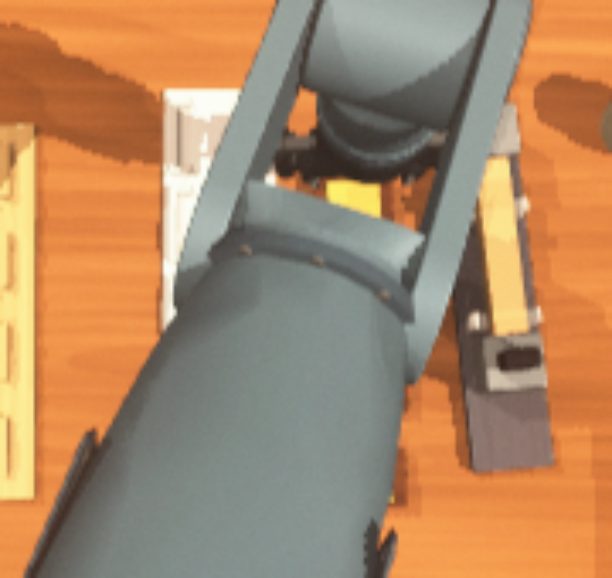

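```bash
python3 -m handwheel '[[[0,0,0,1],[0,0,0,1],[0,0,0,1],[0,0,0,1],[0,0,0,1],[0,0,0,1],[0,0,0,1],[0,0,0,1],[0,0,0,1]]]' 64
python3 -m handwheel '[[[0,0,0,0.056],[0,0,0,0.056]]]'
python3 - <<'E'
from f import *
c=snap('scene');W=world(c);A=(np.abs(W[...,0]-.635)<.038)&(np.abs(W[...,1]+.068)<.06)&(W[...,2]>.017)&(W[...,2]<.05)
P=W[A];r=rect(P[:,:2]);print(r);o=ctrl.get_obs();print(o['q'].round(2))
go(r[0][0]/1000,r[0][1]/1000-.002,.008,r[2]+90)
E
```

```text
time_s: 49.0
eef_pos: [0.6293, -0.066, 0.132]
eef_rot: [-0.002, 0.66, 0.751, -0.001]
wrist_force: [0.3, -0.6, -0.1]
opening: 0.754
grasp_force: 0.0
time_s: 49.25
eef_pos: [0.63, -0.0662, 0.1333]
eef_rot: [-0.001, 0.69, 0.724, -0.001]
wrist_force: [0.0, 1.0, -0.7]
opening: 0.746
grasp_force: 0.0
(array([633. , -67.7]), array([72.6, 51.9]), -87.28)
[-0.29  0.42  1.53 -0.    1.19 -0.34]
rows [-0.018  0.015  0.628] twist 0.0
```

```bash
python3 -m handwheel '[[[-0.018,0.015,0.3,0],[-0.018,0.015,0.5,0],[-0.018,0.015,0.62,0],[-0.018,0.015,0.625,0],[-0.018,0.015,0.625,0]]]'
python3 -m handwheel '[[[0,0,0,0],[0,0,0,0],[0,0,0,0],[0,0,0,0]]]' 20
python3 -m handwheel '[[[0,0,-0.15,0],[0,0,-0.35,0],[0,0,-0.4,0],[0,0,-0.4,0]]]'
python3 - <<'E'
from h import *
go(.695,.0506,.09,1.77)
E
```

```text
time_s: 49.92
eef_pos: [0.6345, -0.07, 0.0105]
eef_rot: [0.0, 0.691, 0.723, 0.0]
wrist_force: [0.4, -0.3, 0.2]
opening: 0.751
grasp_force: 0.0
time_s: 50.42
eef_pos: [0.6354, -0.0703, 0.0118]
eef_rot: [0.002, 0.691, 0.723, 0.001]
wrist_force: [-1.7, -0.7, 7.2]
opening: 0.569
grasp_force: 64.1
time_s: 50.92
eef_pos: [0.6342, -0.0699, 0.0902]
eef_rot: [0.001, 0.691, 0.723, 0.0]
wrist_force: [0.3, -0.4, -1.6]
opening: 0.57
grasp_force: 63.2
rows [0.589 0.33  0.001] twist 0.009
```

```bash
python3 -m handwheel '[[[0.589,0.33,0,0.009],[0.589,0.33,0,0.009],[0.589,0.33,0,0.009],[0.589,0.33,0,0.009],[0.589,0.33,0,0.009]]]'
python3 - <<'E'
from h import *
o=ctrl.get_obs();c=ctrl.camera('wrist');np.savez('w1',eef=o['eef_pos'],rot=o['eef_rot'],**c)
cv2.imwrite('pics/w1.png',c['color'][:,:,::-1]);print(o['eef_pos'],c['K'],c['T_tool_cam'].round(3))
E
```

```text
time_s: 51.55
eef_pos: [0.6936, 0.0494, 0.0885]
eef_rot: [-0.001, 0.697, 0.717, -0.001]
wrist_force: [0.5, 0.6, -0.3]
opening: 0.568
grasp_force: 63.2
[0.69359578 0.04941034 0.08845877] [[309.70691629   0.         322.50033406]
 [  0.         309.70691629 204.86667376]
 [  0.           0.           1.        ]] [[-0.001 -0.948 -0.318  0.082]
 [ 1.    -0.002  0.001  0.001]
 [-0.001 -0.318  0.948 -0.135]
 [ 0.     0.     0.     1.   ]]
```

View pics/w1.png

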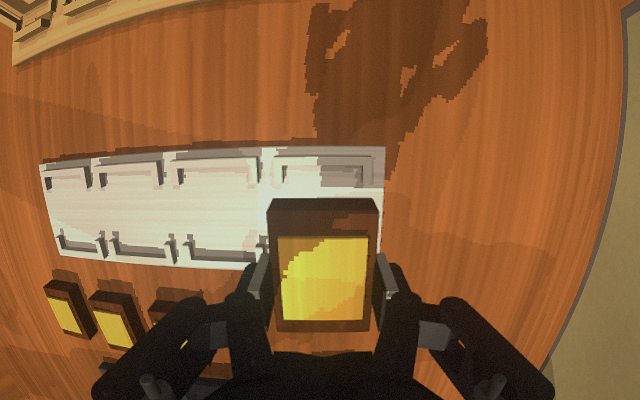

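The held plaque (270–378, 200–330) is brass up; the nest (40–385, 147–270) is well visible. Measure both in the wrist view.

```bash
cat > w.py <<'E'
from m import *
def wpts(c,p,q):
    h,w=c['range_z'].shape;v,u=np.mgrid[:h,:w].astype(float);K=c['K'];a=u-K[0,2];b=v-K[1,2];r=np.hypot(a,b)+1e-9
    th=r/K[0,0];t=np.tan(th);z=c['range_z'];P=np.stack([a/r*t*z,b/r*t*z,z],-1);P[(z==0)|(th>1.35)]=np.nan
    T=c['T_tool_cam'];tool=P@T[:3,:3].T+T[:3,3];Rm=R.from_quat(np.roll(q,-1)).as_matrix()
    return tool,tool@Rm.T+p
E
python3 - <<'E'
from w import *
d=dict(np.load('w1.npz'));tool,W=wpts(d,d['eef'],d['rot'])
H=cv2.cvtColor(d['color'],cv2.COLOR_RGB2HSV)
m=(H[...,1]<110)&(W[...,2]>.002)&(W[...,2]<.022)&(abs(W[...,1]-.047)<.08)&(abs(W[...,0]-.575)<.2)
P=W[m];print('nest',m.sum(),rect(P[:,:2]),np.percentile(P[:,2],[5,25,50,75,95]).round(4))
Q=P[(P[:,2]>.010)];print('lip',len(Q),rect(Q[:,:2]))
k=np.zeros(m.shape,bool);k[195:335,262:385]=1
pl=k&(tool[...,2]>-.02)&(tool[...,2]<.02)&(W[...,2]>.06)&(H[...,1]>60);Q=tool[pl];print('plaque tool xy',rect(Q[:,:2]),np.percentile(Q[:,2],[5,50,95]).round(4))
# hs of brass
E
```

```text
nest 30460 (array([574.1,  47.9]), array([331.1, 101.1]), 1.87) [0.005  0.0057 0.0063 0.0071 0.0143]
lip 5693 (array([573.7,  47.8]), array([309.4,  89.4]), 1.82)
plaque tool xy (array([1.7, 1.5]), array([71.5, 59.7]), 0.06) [-0.0122 -0.0103 -0.0013]
```

```bash
python3 - <<'E'
from h import *
go(.694,.0505,.0178,1.82)
E
```

```text
rows [0.007 0.002 0.355] twist -0.002
```

```bash
python3 -m handwheel '[[[0.006,0.002,0.15,0],[0.006,0.002,0.25,0],[0.006,0.002,0.29,0],[0.006,0.002,0.29,0],[0.006,0.002,0.29,0]]]'
python3 -m handwheel '[[[0,0,0.02,0],[0,0,0.04,0],[0,0,0.06,0],[0,0,0.065,0],[0,0,0.065,0],[0,0,0.065,0]]]'
python3 - <<'E'
from h import *
go(.694,.0505,.0178,1.82)
E
```

```text
time_s: 52.22
eef_pos: [0.6958, 0.0517, 0.0328]
eef_rot: [0.001, 0.696, 0.718, 0.001]
wrist_force: [-0.2, 0.7, -0.8]
opening: 0.568
grasp_force: 63.2
time_s: 52.98
eef_pos: [0.6952, 0.0519, 0.0188]
eef_rot: [0.0, 0.696, 0.718, 0.0]
wrist_force: [-0.1, 0.0, -0.4]
opening: 0.567
grasp_force: 63.2
rows [-0.007 -0.006  0.005] twist -0.001
```

```bash
python3 -m handwheel '[[[-0.004,-0.004,0.005,0],[-0.004,-0.004,0.008,0],[-0.004,-0.004,0.008,0]]]'
python3 -m handwheel '[[[0,0,0,0],[0,0,0,0],[0,0,0,0]]]' 62
python3 -m handwheel '[[[0,0,-0.1,0],[0,0,-0.3,0],[0,0,-0.55,0],[0,0,-0.55,0]]]'
python3 - <<'E'
from f import *
c=snap('scene');W=world(c)
P=W[(abs(W[...,0]-.694)<.045)&(abs(W[...,1]-.051)<.06)&(W[...,2]>.019)&(W[...,2]<.05)];print(rect(P[:,:2]),np.percentile(P[:,2],[5,50,95]).round(4))
A=(np.abs(W[...,0]-.557)<.038)&(np.abs(W[...,1]+.08)<.06)&(W[...,2]>.017)&(W[...,2]<.05)
P=W[A];r=rect(P[:,:2]);print(r);go(r[0][0]/1000+.002,r[0][1]/1000-.002,.008,2.7)
E
```

```text
time_s: 53.35
eef_pos: [0.6945, 0.0511, 0.0179]
eef_rot: [0.0, 0.696, 0.718, 0.0]
wrist_force: [-3.5, 0.4, 5.9]
opening: 0.568
grasp_force: 63.9
time_s: 53.72
eef_pos: [0.6942, 0.0511, 0.0168]
eef_rot: [-0.0, 0.696, 0.718, -0.0]
wrist_force: [0.2, 0.5, -0.2]
opening: 0.727
grasp_force: 0.0
time_s: 54.22
eef_pos: [0.6984, 0.0508, 0.1351]
eef_rot: [0.005, 0.696, 0.718, 0.004]
wrist_force: [0.3, 0.1, -1.2]
opening: 0.725
grasp_force: 0.0
(array([694.5,  52.9]), array([71.8, 52.3]), -89.09) [0.022  0.0269 0.0302]
(array([557.2, -78.3]), array([71.6, 49.8]), -83.44)
rows [-0.634 -0.711  0.615] twist -0.011
```

```bash
python3 -m handwheel '[[[-0.634,-0.711,0,-0.011],[-0.634,-0.711,0,-0.011],[-0.634,-0.711,0,-0.011],[-0.634,-0.711,0.15,-0.011],[-0.634,-0.711,0.4,-0.011],[-0.634,-0.711,0.6,-0.011],[-0.634,-0.711,0.615,-0.011],[-0.634,-0.711,0.615,-0.011]]]'
python3 -m handwheel '[[[0,0,0,0],[0,0,0,0],[0,0,0,0],[0,0,0,0]]]' 20
python3 -m handwheel '[[[0,0,-0.15,0],[0,0,-0.35,0],[0,0,-0.4,0],[0,0,-0.4,0]]]'
python3 - <<'E'
from w import *
o=ctrl.get_obs();c=ctrl.camera('wrist');tool,W=wpts(c,o['eef_pos'],o['eef_rot'])
H=cv2.cvtColor(c['color'],cv2.COLOR_RGB2HSV);k=np.zeros(H.shape[:2],bool);k[195:335,285:365]=1
Q=tool[k&(abs(tool[...,2]+.01)<.012)&(H[...,1]>60)];print('plaque tool xy',rect(Q[:,:2]))
go(.6145,.0485,.0325,1.82)
E
```

```text
time_s: 55.28
eef_pos: [0.5553, -0.0798, 0.0035]
eef_rot: [-0.001, 0.69, 0.723, -0.0]
wrist_force: [-0.7, -0.1, -0.0]
opening: 0.725
grasp_force: 0.0
time_s: 55.78
eef_pos: [0.5568, -0.0801, 0.0054]
eef_rot: [0.001, 0.69, 0.724, 0.0]
wrist_force: [-0.2, 0.9, 5.8]
opening: 0.571
grasp_force: 65.8
time_s: 56.28
eef_pos: [0.556, -0.0799, 0.0844]
eef_rot: [0.0, 0.69, 0.724, 0.0]
wrist_force: [0.4, -0.2, -1.9]
opening: 0.57
grasp_force: 62.8
plaque tool xy (array([2.9, 2.3]), array([65.3, 40.6]), 1.27)
rows [0.626 0.326 0.254] twist 0.01
```

```bash
python3 -m handwheel '[[[0.626,0.324,0,0.01],[0.626,0.324,0,0.01],[0.626,0.324,0,0.01],[0.626,0.324,0.12,0.01],[0.626,0.324,0.24,0.01],[0.626,0.324,0.29,0.01],[0.626,0.324,0.29,0.01],[0.626,0.324,0.29,0.01]]]'
python3 -m handwheel '[[[0,0,0.02,0],[0,0,0.04,0],[0,0,0.06,0],[0,0,0.065,0],[0,0,0.065,0],[0,0,0.065,0]]]'
python3 - <<'E'
from h import *
go(.6143,.0487,.0114,1.82)
E
```

```text
time_s: 57.32
eef_pos: [0.6154, 0.0478, 0.0268]
eef_rot: [0.0, 0.696, 0.718, 0.0]
wrist_force: [0.8, 0.9, -0.8]
opening: 0.569
grasp_force: 62.7
time_s: 58.08
eef_pos: [0.615, 0.0481, 0.0132]
eef_rot: [0.0, 0.696, 0.718, 0.0]
wrist_force: [-0.4, -0.3, -0.7]
opening: 0.574
grasp_force: 62.7
rows [ 0.003 -0.003  0.009] twist 0.0
```

```bash
python3 -m handwheel '[[[0,-0.003,0.006,0],[0,-0.003,0.01,0],[0,-0.003,0.01,0]]]'
python3 -m handwheel '[[[0,0,0,0],[0,0,0,0],[0,0,0,0]]]' 62
python3 -m handwheel '[[[0,0,-0.1,0],[0,0,-0.3,0],[0,0,-0.6,0],[0,0,-0.6,0]]]'
cat > n.py <<'E'
from f import *
def nxt(px,py,x):
    c=snap('scene');W=world(c)
    P=W[(abs(W[...,0]-px)<.038)&(abs(W[...,1]-py)<.06)&(W[...,2]>.019)&(W[...,2]<.05)];print('placed',rect(P[:,:2]),np.percentile(P[:,2],[5,50,95]).round(4))
    if x:
        A=(np.abs(W[...,0]-x)<.038)&(np.abs(W[...,1]+.08)<.06)&(W[...,2]>.017)&(W[...,2]<.05)
        P=W[A];r=rect(P[:,:2]);print(r);go(r[0][0]/1000+.001,r[0][1]/1000-.002,.008,2.7)
E
python3 -c "
from n import *
nxt(.6143,.049,.477)"
```

```text
time_s: 58.45
eef_pos: [0.6143, 0.0481, 0.0114]
eef_rot: [0.0, 0.696, 0.718, -0.0]
wrist_force: [-1.8, -0.7, 3.0]
opening: 0.57
grasp_force: 64.9
time_s: 58.82
eef_pos: [0.6143, 0.0481, 0.011]
eef_rot: [0.0, 0.696, 0.718, 0.0]
wrist_force: [-0.8, -0.4, 0.6]
opening: 0.724
grasp_force: 0.0
time_s: 59.32
eef_pos: [0.6188, 0.0477, 0.139]
eef_rot: [0.005, 0.696, 0.718, 0.004]
wrist_force: [0.2, 0.6, 0.3]
opening: 0.726
grasp_force: 0.0
placed (array([614.6,  49.5]), array([73.9, 51.7]), -89.11) [0.0219 0.0271 0.0301]
(array([477.5, -80.5]), array([71.9, 51.5]), -83.9)
rows [-0.629 -0.717  0.634] twist -0.01
```

```bash
python3 -m handwheel '[[[-0.62,-0.717,0,-0.01],[-0.62,-0.717,0,-0.01],[-0.62,-0.717,0,-0.01],[-0.62,-0.717,0.15,-0.01],[-0.62,-0.717,0.4,-0.01],[-0.62,-0.717,0.59,-0.01],[-0.62,-0.717,0.615,-0.01],[-0.62,-0.717,0.615,-0.01]]]'
python3 -m handwheel '[[[0,0,0,0],[0,0,0,0],[0,0,0,0],[0,0,0,0]]]' 20
python3 -m handwheel '[[[0,0,-0.15,0],[0,0,-0.35,0],[0,0,-0.4,0],[0,0,-0.4,0]]]'
cat > g.py <<'E'
from w import *
def held():
    o=ctrl.get_obs();c=ctrl.camera('wrist');tool,W=wpts(c,o['eef_pos'],o['eef_rot'])
    H=cv2.cvtColor(c['color'],cv2.COLOR_RGB2HSV);k=np.zeros(H.shape[:2],bool);k[195:335,285:365]=1
    Q=tool[k&(abs(tool[...,2]+.01)<.012)&(H[...,1]>60)];print('plaque tool xy',rect(Q[:,:2]))
E
python3 -c "
from g import *
held();go(.5344,.0462,.0325,1.82)"
```

```text
time_s: 60.38
eef_pos: [0.4749, -0.0804, 0.0084]
eef_rot: [-0.0, 0.69, 0.724, -0.0]
wrist_force: [-0.6, 0.6, 1.0]
opening: 0.725
grasp_force: 0.0
time_s: 60.88
eef_pos: [0.4764, -0.0809, 0.0099]
eef_rot: [0.002, 0.69, 0.724, 0.001]
wrist_force: [-0.8, 0.5, 8.2]
opening: 0.572
grasp_force: 63.0
time_s: 61.38
eef_pos: [0.4753, -0.0806, 0.0888]
eef_rot: [0.001, 0.69, 0.724, 0.0]
wrist_force: [0.1, -0.0, -1.8]
opening: 0.568
grasp_force: 62.6
plaque tool xy (array([0.7, 2.2]), array([69.1, 42.3]), 0.63)
rows [0.617 0.329 0.276] twist 0.01
```

```bash
python3 -m handwheel '[[[0.617,0.324,0,0.01],[0.617,0.324,0,0.01],[0.617,0.324,0,0.01],[0.617,0.324,0.12,0.01],[0.617,0.324,0.24,0.01],[0.617,0.324,0.285,0.01],[0.617,0.324,0.285,0.01],[0.617,0.324,0.285,0.01]]]'
python3 -m handwheel '[[[0,0,0.02,0],[0,0,0.04,0],[0,0,0.06,0],[0,0,0.065,0],[0,0,0.065,0],[0,0,0.065,0]]]'
python3 -c "
from h import *
go(.5343,.0462,.0159,1.82)"
```

```text
time_s: 62.42
eef_pos: [0.5343, 0.0456, 0.0317]
eef_rot: [0.0, 0.696, 0.718, 0.0]
wrist_force: [1.9, 0.8, -1.6]
opening: 0.567
grasp_force: 62.6
time_s: 63.18
eef_pos: [0.5339, 0.0459, 0.0182]
eef_rot: [0.0, 0.696, 0.718, 0.0]
wrist_force: [0.3, 0.3, -1.5]
opening: 0.57
grasp_force: 62.6
rows [0.001 0.002 0.011] twist 0.0
```

```bash
python3 -m handwheel '[[[0,0.001,0.006,0],[0,0.001,0.012,0],[0,0.001,0.012,0]]]'
python3 -m handwheel '[[[0,0,0,0],[0,0,0,0],[0,0,0,0]]]' 62
python3 -m handwheel '[[[0,0,-0.1,0],[0,0,-0.3,0],[0,0,-0.6,0],[0,0,-0.6,0]]]'
python3 -c "
from n import *
nxt(.5343,.0462,.397)"
```

```text
time_s: 63.55
eef_pos: [0.5341, 0.0459, 0.016]
eef_rot: [0.0, 0.696, 0.718, 0.0]
wrist_force: [-0.6, 0.1, 3.3]
opening: 0.572
grasp_force: 63.0
time_s: 63.92
eef_pos: [0.534, 0.0459, 0.0156]
eef_rot: [-0.0, 0.696, 0.718, -0.0]
wrist_force: [0.1, 1.8, 0.3]
opening: 0.728
grasp_force: 0.0
time_s: 64.42
eef_pos: [0.5379, 0.0455, 0.1411]
eef_rot: [0.004, 0.696, 0.718, 0.003]
wrist_force: [0.1, -0.2, -0.1]
opening: 0.725
grasp_force: 0.0
placed (array([534.4,  46. ]), array([72.1, 52.8]), -87.49) [0.0213 0.0268 0.0302]
(array([397.1, -79.4]), array([71.6, 51.7]), -88.07)
rows [-0.612 -0.713  0.648] twist -0.01
```

```bash
python3 -m handwheel '[[[-0.612,-0.71,0,-0.01],[-0.612,-0.71,0,-0.01],[-0.612,-0.71,0,-0.01],[-0.612,-0.71,0.15,-0.01],[-0.612,-0.71,0.4,-0.01],[-0.612,-0.71,0.6,-0.01],[-0.612,-0.71,0.63,-0.01],[-0.612,-0.71,0.63,-0.01]]]'
python3 -m handwheel '[[[0,0,0,0],[0,0,0,0],[0,0,0,0],[0,0,0,0]]]' 20
python3 -m handwheel '[[[0,0,-0.15,0],[0,0,-0.35,0],[0,0,-0.4,0],[0,0,-0.4,0]]]'
python3 -c "
from g import *
held();go(.4542,.0436,.0325,1.82)"
```

```text
time_s: 65.47
eef_pos: [0.3957, -0.0807, 0.0096]
eef_rot: [-0.001, 0.69, 0.724, -0.0]
wrist_force: [-0.6, -1.0, -0.2]
opening: 0.727
grasp_force: 0.0
time_s: 65.97
eef_pos: [0.3974, -0.0816, 0.0112]
eef_rot: [0.001, 0.69, 0.724, 0.0]
wrist_force: [-0.3, 0.7, 8.1]
opening: 0.566
grasp_force: 62.9
time_s: 66.47
eef_pos: [0.3965, -0.0812, 0.0903]
eef_rot: [0.001, 0.69, 0.724, 0.0]
wrist_force: [0.7, 0.1, -1.0]
opening: 0.569
grasp_force: 62.8
plaque tool xy (array([0.7, 0.9]), array([71.1, 42.5]), -1.28)
rows [0.608 0.321 0.284] twist 0.01
```

```bash
python3 -m handwheel '[[[0.606,0.318,0,0.01],[0.606,0.318,0,0.01],[0.606,0.318,0,0.01],[0.606,0.318,0.12,0.01],[0.606,0.318,0.24,0.01],[0.606,0.318,0.285,0.01],[0.606,0.318,0.285,0.01],[0.606,0.318,0.285,0.01]]]'
python3 -m handwheel '[[[0,0,0.02,0],[0,0,0.04,0],[0,0,0.06,0],[0,0,0.065,0],[0,0,0.065,0],[0,0,0.065,0]]]'
python3 -c "
from h import *
go(.4542,.0432,.0172,1.82)"
```

```text
time_s: 67.53
eef_pos: [0.4543, 0.0427, 0.0332]
eef_rot: [0.0, 0.696, 0.718, 0.0]
wrist_force: [-0.0, 0.4, -1.5]
opening: 0.564
grasp_force: 62.7
time_s: 68.28
eef_pos: [0.4539, 0.0431, 0.0198]
eef_rot: [0.0, 0.696, 0.718, 0.0]
wrist_force: [-0.1, -0.6, -1.7]
opening: 0.567
grasp_force: 62.7
rows [0.001 0.001 0.013] twist 0.0
```

```bash
python3 -m handwheel '[[[0,0.001,0.006,0],[0,0.001,0.014,0],[0,0.001,0.014,0]]]'
python3 -m handwheel '[[[0,0,0,0],[0,0,0,0],[0,0,0,0]]]' 62
python3 -m handwheel '[[[0,0,-0.1,0],[0,0,-0.3,0],[0,0,-0.7,0],[0,0,-0.9,0],[0,0,-0.9,0]]]'
python3 -m handwheel '[[[-0.9,0,0,0],[-0.9,0,0,0],[-0.9,0,0,0],[-0.9,0,0,0],[-0.9,0,0,0]]]'
python3 - <<'E'
from n import *
for p in((.4543,.0435),(.534,.046),(.614,.049),(.694,.0515)):nxt(*p,None)
c=snap('scene','fin');t=snap('top')
cv2.imwrite('pics/fin.png',cv2.resize(c['color'][100:330,180:500],None,fx=2.4,fy=2.4)[:,:,::-1])
E
```

```text
time_s: 68.65
eef_pos: [0.4542, 0.0431, 0.0172]
eef_rot: [0.0, 0.696, 0.718, 0.0]
wrist_force: [-1.1, 0.5, 4.7]
opening: 0.569
grasp_force: 63.4
time_s: 69.03
eef_pos: [0.454, 0.0431, 0.0168]
eef_rot: [-0.0, 0.696, 0.718, 0.0]
wrist_force: [0.4, -0.8, 0.1]
opening: 0.727
grasp_force: 0.0
time_s: 69.65
eef_pos: [0.4574, 0.0426, 0.202]
eef_rot: [0.004, 0.696, 0.718, 0.003]
wrist_force: [-0.9, -0.2, -0.8]
opening: 0.725
grasp_force: 0.0
time_s: 70.28
eef_pos: [0.459, -0.1362, 0.1956]
eef_rot: [-0.001, 0.696, 0.718, -0.0]
wrist_force: [0.2, -0.3, -0.8]
opening: 0.725
grasp_force: 0.0
placed (array([453.3,  43.7]), array([73.6, 54.6]), -88.19) [0.0215 0.0267 0.0304]
placed (array([534.3,  46.1]), array([72.2, 53.4]), -87.66) [0.0209 0.0268 0.0301]
placed (array([614.8,  48.2]), array([71.4, 52.2]), -88.37) [0.0222 0.0267 0.0301]
placed (array([694.9,  54.1]), array([73.5, 52.3]), -88.42) [0.0221 0.0269 0.0302]
```

View pics/fin.png

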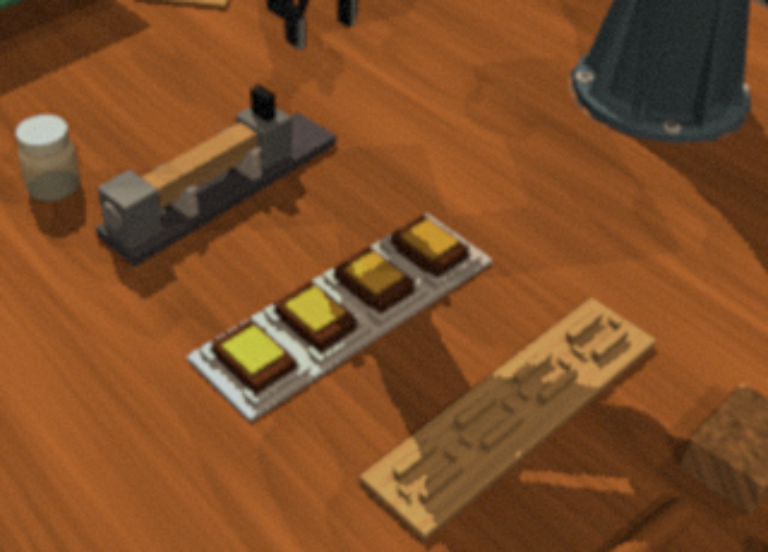

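The final view shows all four plaques brass up and at the same height in the pockets (255,350 to 430,245). The rack is empty and the blank is still clamped (200,160), so I hand in.

```bash
python3 -c "
from bench import ctrl
print(ctrl.hand_in())"
```

```text
the job is handed in; nothing more can be done
None
```

The job is handed in: the blank is held between the headstock and tailstock faces, all four plaques lie flat and brass up in their pockets, and I did not touch the scraper, jar or cork block; the robot took about 70 s of the 210 s allowed, and the judge's verdict was not shown.

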